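Scrub the jug and hang the handled beakers up to dry

TASK

Finish the washing-up at this bench: with the bottle brush, scrub the inside of the tall jug where it stands with three full strokes, each down to the bottom and back up towards the rim, and put the brush back in its pot. Hang the jug, once scrubbed, and every short beaker by their handles on the hooks of the drying stand so that they hang still, and leave the bottles and dishes where they are.

Things in the scene. Friction and masses are not known exactly. Their poses are not given: they have to be found in the camera images.
- jug: tall handled jug, plain steel, round, 68 mm outer diameter, 115 mm high, wall 3 mm, floor 4 mm thick, 0.22 kg, standing on the bench; the only tall one. Origin: centre of its underside; z up its axis. Handle on its +y side: a closed D of 9 mm bar in the y-z plane, top bar (centre line) 90 mm and lower bar 40 mm above the underside, grip bar 62 mm from the axis
- jug_eye (a point): centre of the handle opening of the jug (23 mm from wall to grip bar, 41 mm high). Hung up, the rod bears on the top of this opening and the body swings down under the rod, mouth to one side. It lies 46 mm from the axis on the +y side, 65 mm above the underside
- beaker1: first short handled beaker, plain steel, round, 66 mm outer diameter, 80 mm high, wall 3 mm, 0.16 kg, standing on the bench at the start; may be absent. Origin: centre of its underside; z up its axis. Handle on its +y side: a closed D of 9 mm bar in the y-z plane, top bar (centre line) 66 mm and lower bar 16 mm above the underside, grip bar 61 mm from the axis
- beaker1_eye (a point): centre of the handle opening of this short beaker (23 mm from wall to grip bar, 41 mm high). Hung up, the rod bears on the top of this opening and the body swings down under the rod, mouth to one side. It lies 45 mm from the axis on the +y side, 41 mm above the underside
- beaker2: second short handled beaker, plain steel, round, 66 mm outer diameter, 80 mm high, wall 3 mm, 0.16 kg, standing on the bench at the start; may be absent. Origin: centre of its underside; z up its axis. Handle on its +y side: a closed D of 9 mm bar in the y-z plane, top bar (centre line) 66 mm and lower bar 16 mm above the underside, grip bar 61 mm from the axis
- beaker2_eye (a point): centre of the handle opening of this short beaker (23 mm from wall to grip bar, 41 mm high). Hung up, the rod bears on the top of this opening and the body swings down under the rod, mouth to one side. It lies 45 mm from the axis on the +y side, 41 mm above the underside
- beaker3: third short handled beaker, plain steel, round, 66 mm outer diameter, 80 mm high, wall 3 mm, 0.16 kg, standing on the bench at the start; may be absent. Origin: centre of its underside; z up its axis. Handle on its +y side: a closed D of 9 mm bar in the y-z plane, top bar (centre line) 66 mm and lower bar 16 mm above the underside, grip bar 61 mm from the axis
- beaker3_eye (a point): centre of the handle opening of this short beaker (23 mm from wall to grip bar, 41 mm high). Hung up, the rod bears on the top of this opening and the body swings down under the rod, mouth to one side. It lies 45 mm from the axis on the +y side, 41 mm above the underside
- brush: bottle brush, 213 mm long, 70 g: white bristle head (firm core 48 mm in diameter, bristles to 53 mm) over its lowest 82 mm, thin wire stem, grey round handle 20 mm in diameter from 137 to 205 mm above the tip. Stands head down in its pot at the start. Origin: the tip (lower end of the head); z runs up the brush to the handle
- pot: white brush pot fixed to the bench: round tube 62 mm in outer and 56 mm in inner diameter, 95 mm high, floor 6 mm thick, on a foot 90 mm in diameter. Origin: centre of its underside on the bench; z up
- stand: steel drying stand fixed to the bench: base plate 130 x 440 mm, 10 mm high; 14 mm bar along its y at 185 mm height on two end posts (y = +-205 mm); four hooks of 8 mm rod pointing along its -x, at y = +165, +55, -55, -165 mm, each level for 108 mm from the bar's axis, then turned up 14 mm in the last 8 mm. Origin: on the bench under the bar's middle; z up
- hook1 (a point): point on the rod axis of hook 1 of the stand (+165 mm along the stand's y), 72 mm out from the bar's axis and 185 mm above the bench; axes as the stand's, so the rod's free end lies towards -x
- hook2 (a point): point on the rod axis of hook 2 of the stand (+55 mm along the stand's y), 72 mm out from the bar's axis and 185 mm above the bench; axes as the stand's, so the rod's free end lies towards -x
- hook3 (a point): point on the rod axis of hook 3 of the stand (-55 mm along the stand's y), 72 mm out from the bar's axis and 185 mm above the bench; axes as the stand's, so the rod's free end lies towards -x
- hook4 (a point): point on the rod axis of hook 4 of the stand (-165 mm along the stand's y), 72 mm out from the bar's axis and 185 mm above the bench; axes as the stand's, so the rod's free end lies towards -x
- bottle1: small screw-cap bottle, 60 mm in diameter, 105 mm high, in front of the stand. Loose, not part of the job. Origin: centre of its underside
- bottle2: clear screw-cap bottle, 76 mm in diameter, 150 mm high, on the right. Loose, not part of the job. Origin: centre of its underside
- bottle3: middling screw-cap bottle, 68 mm in diameter, 120 mm high, at the back. Loose, not part of the job. Origin: centre of its underside
- dish1: white weighing dish, 58 mm in diameter, 16 mm high, among the beakers. Loose, not part of the job. Origin: centre of its underside
- dish2: white weighing dish, 58 mm in diameter, 16 mm high, among the beakers. Loose, not part of the job. Origin: centre of its underside
There are look-alikes about, which are no part of the job. What is shaped like the beaker1 but yellow is not meant.

How it is judged:
By the outcome, as a careful person would: the job done as asked, in the order asked, and still so for the second after the job is handed in, with the robot touching nothing.
Of beaker1, beaker2, beaker3 only 2 to 3 are there at a start; the rules pass over those that are not, and their reading is None.
At some moment in a run one of jug, beaker1, beaker2, beaker3 may be knocked a few centimetres aside while the robot is not near it.
It also fails if it takes over 210 s, if anything falls off the work surface, if the arm or the gripper's body presses on something with over 40 N, if the wrist force passes 120 N, or if a joint passes its speed limit or range.

ROBOT

A 7-joint arm with a two-finger parallel gripper is mounted at the origin on the work surface. World frame = base frame: x ahead of the robot, y to its left, z up, the work surface at z = 0. Lengths are in m, angles in rad, forces in N, time in s.
With the tool pointing down it reaches from about 0.35 to 0.9 m from the base axis. Payload 7.2 kg.
Tool frame: the origin (TCP) lies at the very end of the fingers, on their centre line; the grasp point (between the pads) lies 19 mm behind it; z points along the fingers, y is the line along which they close (so a half turn about z gives the same grasp; the last joint's range is limited). The gripper opens to 88 mm and grips with 3 to 60 N. Pads are 20 mm wide; open, the fingers measure 115 mm over their backs; the gripper's body (75 mm by 178 mm) begins 61 mm behind the grasp point.
Start: joints at [-0.068, 0.411, -0.013, 1.596, 0.006, 1.134, -0.082], TCP at [0.625, -0, 0.201] pointing down, gripper open.
Joint ranges: [-2.95, 2.95], [-0.29, 1.99], [-1.47, 1.44], [0.14, 2.54], [-1.03, 4.17], [0.13, 1.85], [-2.86, 2.86]. Speed limits (rad/s): [2.39, 2.39, 3.01, 3.01, 3.14, 3.14, 3.14].

INTERFACE

Orientations are given as a unit quaternion [w, x, y, z].
In Python, from plant import observe, cams, finish_job gives the robot as it stands.
- The arm moves only by the tool apply_moves, never from a script. Its argument "rows" is a list of rows, each an object with "dr": the turn, a rotation vector about the tool's x, y, z in rad, a list of three; "travel": the shift along the tool's x, y, z in cm, a list of three; "fingers": the opening, from 0 (shut) to 1 (fully open). In form: [{"dr": [ax, ay, az], "travel": [tx, ty, tz], "fingers": fingers}, ...]. A call has 1 to 8 rows; each row is the pose to reach, as a shift and turn from the pose commanded when the call began, along the tool's axes at that moment; what a row does not reach only later rows make up. A row lasts 1/8 s, in which the tool goes at most 62.5 mm and 10.7 degrees, less where a joint would pass 70% of its speed; a pose out of reach is approached as far as the arm can. A call with a gripper value outside its range is refused whole. The fingers move at their own pace and stop on an object; "grip_force" is the grip in N (left out, the last holds). Time passes only in rows, so rows that repeat a pose let the fingers close. It gives the time, the measured TCP pose, the force, the opening and the grip force at its end, in the units of the state.
- observe(): the state, without advancing time (a new reading comes with each control period).
- cams.read_camera(name): name is "scene" or "side" or "wrist"; returns a dict with "color" (384x512x3 uint8, red, green, blue), "mtx" (3x3 intrinsics, pixels), "eye" and "attitude" of the camera in the world; the wrist camera has in their place "hand_eye" (4x4, takes a point from camera to tool coordinates, whose origin is the TCP and whose axes are the flange's). Camera axes: x right, y up, looking along -z (the intrinsics and any distortion apply to the point x, -y, -z); pixel columns grow to the right and rows downward; lengths in m; the calibration is good to about 2 mm. A picture is of the moment at which its call begins: read the wrist's pose just before it. There is no depth.
- finish_job(): hands the job in; it is judged then, once.
The state is a dict: "t": time; "q": joint angles; "joint_velocities": joint speeds; "joint_torque": joint torques, N m; "tcp_pos": TCP position; "tool_rot": TCP orientation; "contact_force": force on the tool from outside, world axes, zero at the start; "wrist_torque": the same for the moment, N m; "opening": opening from 0.0 (shut) to 1.0 (fully open); "grasp_force": force on a finger pad.
Only numpy, scipy, OpenCV 4.12 (cv2) and the standard library are available. Lean on these libraries where they do the work, as an engineer would, in place of code of your own. Each camera call takes 0.05 s, during which the arm holds its last target. There are 200 camera calls.

## Working session

There is one attempt and no reset: what is moved stays moved. The work goes in short steps, Python scripts to look and compute and a tool call to move; the robot and the scene stay as the last step left them, time stands still between calls to the robot, and variables do not carry over. Pictures are saved under pics/ and viewed, at most 14 in all, crops included, and the job is handed in when it is done.

Besides the shell and the picture viewer there is one more tool, called after "Request:" as name(argument=value, ...), one argument or row to a line, values as JSON. apply_moves: Moves the arm, as the interface text tells. Its arguments: {"type":"object","properties":{"rows":{"type":"array","items":{"type":"object","properties":{"dr":{"type":"array","items":{"type":"number"}},"travel":{"type":"array","items":{"type":"number"}},"fingers":{"type":"number"}}}},"grip_force":{"type":"number"}},"required":["rows"]}

```bash
ls; mkdir -p pics
python3 - <<'E'
from plant import observe,cams
import cv2,json,numpy as np
print(observe())
for n in ["scene","side"]:
    r=cams.read_camera(n)
    cv2.imwrite(f"pics/{n}0.png",cv2.resize(r["color"][:,:,::-1],(800,600),interpolation=cv2.INTER_CUBIC))
    np.savez(f"{n}0.npz",**r)
    print(n,{k:v for k,v in r.items() if k!="color"})
E
```

```text
pics
{'t': 0.0, 'q': array([-0.06817542,  0.41190311, -0.01269016,  1.59704425,  0.0056324 ,
        1.13430023, -0.08220077]), 'joint_velocities': array([ 5.23003351e-05,  1.52531929e-03,  8.82966335e-04, -1.52603556e-03,
       -1.91114733e-04,  9.20072000e-04, -4.96491747e-06]), 'joint_torque': array([-2.92756195e-04, -5.87956166e+01,  6.41712137e-01, -2.91074431e+01,
       -5.37758670e-02,  1.83686998e-02,  1.53371734e-04]), 'tcp_pos': array([ 6.24456792e-01, -8.48785270e-05,  2.00507157e-01]), 'tool_rot': array([-5.15961519e-04,  7.07109038e-01,  7.07104061e-01, -6.24066935e-04]), 'contact_force': array([ 1.00094695,  0.25429241, -0.3602649 ]), 'wrist_torque': array([ 0.01279598,  0.00258874, -0.03278346]), 'grasp_force': 0.0, 'opening': 1.0021977973475193}
scene {'mtx': array([[352.34310088,   0.        , 251.32833378],
       [  0.        , 352.34310088, 188.16692341],
       [  0.        ,   0.        ,   1.        ]]), 'eye': array([ 0.9485085 , -0.72634932,  0.77288352]), 'attitude': array([0.87490569, 0.42481313, 0.11048235, 0.20461546])}
side {'mtx': array([[442.06256984,   0.        , 247.3392622 ],
       [  0.        , 442.06256984, 192.5361335 ],
       [  0.        ,   0.        ,   1.        ]]), 'eye': array([ 0.11115576, -1.18770842,  0.88566573]), 'attitude': array([ 0.85816673,  0.48672195, -0.08974942, -0.13636952])}
```

View pics/scene0.png

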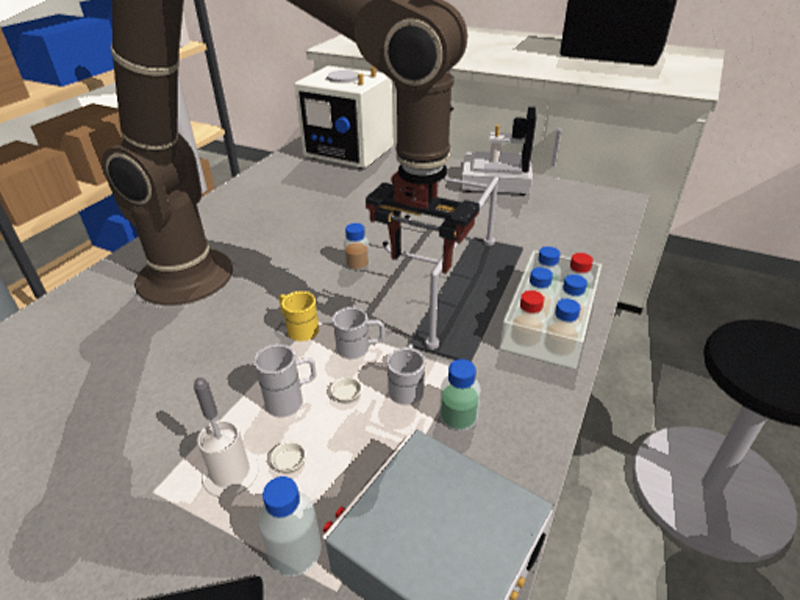

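View pics/side0.png

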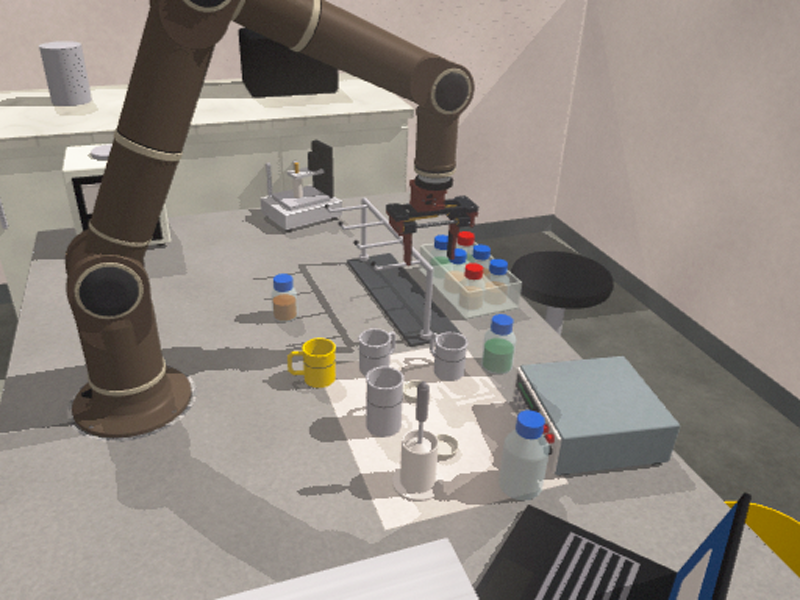

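```bash
cat > h.py <<'E'
import numpy as np,cv2
from scipy.spatial.transform import Rotation as R
def rot(q): return R.from_quat(q,scalar_first=True)
def campose(r,st=None):
    if "hand_eye" in r:
        T=np.eye(4);T[:3,:3]=rot(st["tool_rot"]).as_matrix();T[:3,3]=st["tcp_pos"]
        T=T@r["hand_eye"];return T[:3,:3],T[:3,3]
    return rot(r["attitude"]).as_matrix(),np.array(r["eye"])
def project(P,r,st=None):
    M,e=campose(r,st);p=(np.atleast_2d(P)-e)@M;p=p*[1,-1,-1];k=p@np.array(r["mtx"]).T
    return k[:,:2]/k[:,2:]
def ray(uv,r,st=None):
    M,e=campose(r,st);d=np.linalg.inv(r["mtx"])@np.array([uv[0],uv[1],1.]);d=M@(d*[1,-1,-1]);return e,d/np.linalg.norm(d)
def onz(uv,z,r,st=None):
    e,d=ray(uv,r,st);return e+d*(z-e[2])/d[2]
def tri(obs):
    A=np.zeros((3,3));b=np.zeros(3)
    for e,d in obs:
        P=np.eye(3)-np.outer(d,d);A+=P;b+=P@e
    return np.linalg.solve(A,b)
def crop(img,x0,y0,x1,y1,s,fn):
    c=cv2.resize(img[y0:y1,x0:x1,::-1],None,fx=s,fy=s,interpolation=cv2.INTER_CUBIC);cv2.imwrite(fn,c)
E
python3 - <<'E'
from h import *
a=np.load("scene0.npz");b=np.load("side0.npz")
crop(a["color"],110,150,330,315,3.6,"pics/sc1.png")
crop(b["color"],170,120,370,320,3,"pics/si1.png")
E
```

```text
(no output)
```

View pics/sc1.png

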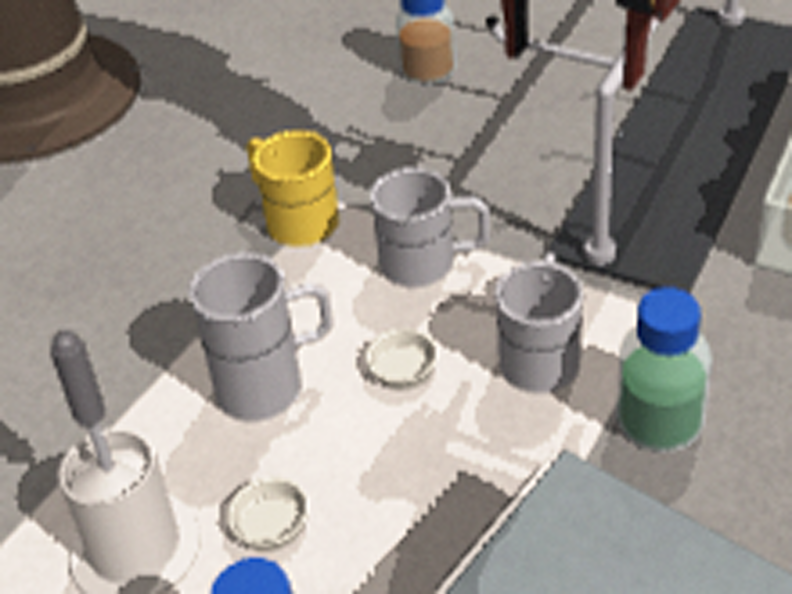

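View pics/si1.png

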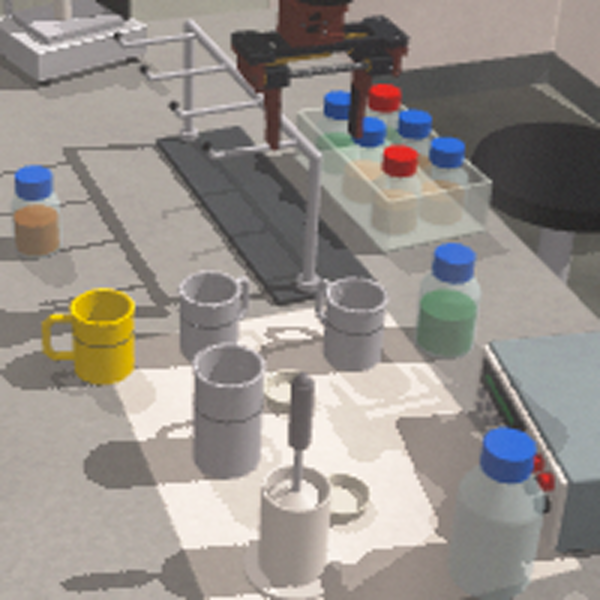

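Run:
```python
from h import *
a=np.load("scene0.npz");b=np.load("side0.npz")
S=lambda p:np.array([110+p[0]/3.6,150+p[1]/3.6]);D=lambda p:np.array([170+p[0]/3,120+p[1]/3])
np.set_printoptions(precision=4,suppress=True)
for n,z,s,d in [("B1",.08,(412,195),(212,291)),("B2",.08,(540,291),(355,297)),("jug",.115,(238,287),(229,367)),("pot",.095,(107,470),(295,488)),
 ("brushtop",.22,(65,340),(303,380)),("postbase",.01,(598,250),(309,283)),("barnear",.185,(606,85),(316,157)),("tip4",.195,(492,22),(207,150)),
 ("b1handle",.066,(484,210),(245,285)),("b2handle",.066,(546,262),(322,290)),("jughandle",.09,(322,300),None),
 ("yellow",.08,(291,157),(103,307)),("bot1",.105,(424,0),(34,172)),("green",.12,(670,300),(455,252)),("dish",.01,(398,360),None),("dish2",.01,(264,513),None),
 ("tip3",.195,None,(173,106)),("tip2",.195,None,(145,72)),("tip1",.195,None,(116,37)),("barfar",.185,None,(188,25)),("bot2",.15,(250,585),(508,440))]:
    o=[]
    if s: o.append(ray(S(s),a))
    if d: o.append(ray(D(d),b))
    print(n,*( [onz(S(s),z,a)] if s else []),*( [onz(D(d),z,b)] if d else []), tri(o) if len(o)==2 else "")
```

```text
B1 [ 0.4967 -0.0447  0.08  ] [ 0.4929 -0.049   0.08  ] [ 0.4948 -0.0421  0.0762]
B2 [ 0.6431 -0.1004  0.08  ] [ 0.6378 -0.1053  0.08  ] [ 0.6414 -0.0969  0.0749]
jug [ 0.4562 -0.225   0.115 ] [ 0.4516 -0.2272  0.115 ] [ 0.4533 -0.222   0.111 ]
pot [ 0.4659 -0.386   0.095 ] [ 0.4599 -0.3837  0.095 ] [ 0.4617 -0.3821  0.091 ]
brushtop [ 0.4686 -0.3863  0.22  ] [ 0.4574 -0.3925  0.22  ] [ 0.4618 -0.3817  0.2117]
postbase [0.636  0.0305 0.01  ] [0.6425 0.0325 0.01  ] [0.6387 0.024  0.0163]
barnear [0.6365 0.0349 0.185 ] [0.6387 0.0256 0.185 ] [0.6389 0.0288 0.1863]
tip4 [0.5193 0.0645 0.195 ] [0.5202 0.0583 0.195 ] [0.5207 0.0616 0.1951]
b1handle [ 0.5524 -0.0215  0.066 ] [ 0.5385 -0.0285  0.066 ] [ 0.5454 -0.0091  0.0529]
b2handle [ 0.627 -0.056  0.066] [ 0.6172 -0.0629  0.066 ] [ 0.6233 -0.0483  0.0565]
jughandle [ 0.5034 -0.1895  0.09  ] 
yellow [ 0.3748 -0.0463  0.08  ] [ 0.3723 -0.0442  0.08  ] [ 0.3728 -0.0435  0.0785]
bot1 [0.3724 0.1947 0.105 ] [0.354  0.2256 0.105 ] [0.3561 0.2228 0.096 ]
green [ 0.7486 -0.1042  0.12  ] [ 0.7514 -0.1102  0.12  ] [ 0.7503 -0.1094  0.1221]
dish [ 0.5437 -0.1565  0.01  ] 
dish2 [ 0.532 -0.323  0.01 ] 
tip3 [0.5158 0.1763 0.195 ] 
tip2 [0.5099 0.2789 0.195 ] 
tip1 [0.5029 0.3964 0.195 ] 
barfar [0.6135 0.4329 0.185 ] 
bot2 [ 0.6291 -0.4391  0.15  ] [ 0.631  -0.4383  0.15  ] [ 0.6299 -0.4398  0.1516]
```

Request:
apply_moves(
  rows=[
    {"dr": [0,0,0],"travel": [0,0,-6],"fingers": 1},
    {"dr": [0,0,0],"travel": [-5,-3,-9],"fingers": 1},
    {"dr": [0,0,0],"travel": [-10,-6,-12],"fingers": 1},
    {"dr": [0,0,0],"travel": [-15,-9,-15],"fingers": 1},
    {"dr": [0,0,0],"travel": [-20,-12,-15],"fingers": 1},
    {"dr": [0,0,0],"travel": [-25,-14,-15],"fingers": 1},
    {"dr": [0,0,0],"travel": [-28,-16.5,-15],"fingers": 1},
    {"dr": [0,0,0],"travel": [-28,-16.5,-15],"fingers": 1},
  ],
)

```text
t: 1.1
tcp_pos: [0.4576, -0.2831, 0.3514]
tool_rot: [0.0, 0.709, 0.705, -0.001]
contact_force: [0.1, -0.5, -0.5]
opening: 1.001
grasp_force: 0.0
```

```bash
cat >> h.py <<'E'
def snap(name,tag):
    from plant import observe,cams
    st=observe();r=cams.read_camera(name)
    np.savez(f"{tag}.npz",**r,tcp_pos=st["tcp_pos"],tool_rot=st["tool_rot"])
    return st,r
def load(tag):
    d=dict(np.load(tag+".npz"));return d,dict(tcp_pos=d["tcp_pos"],tool_rot=d["tool_rot"])
E
python3 - <<'E'
from h import *
np.set_printoptions(precision=4,suppress=True)
st,r=snap("wrist","w1");print(st["tcp_pos"],st["tool_rot"],st["opening"],r["hand_eye"],r["mtx"])
cv2.imwrite("pics/w1.png",cv2.resize(r["color"][:,:,::-1],(800,600),interpolation=cv2.INTER_CUBIC))
snap("scene","sc2");snap("side","si2")
for n,P in [("jugrim",(.4545,-.2255,.115)),("pot",(.463,-.384,.095)),("B1",(.495,-.0465,.08)),("tip4",(.5205,.061,.195))]: print(n,project(P,r,st)*1.5625)
E
```

```text
[ 0.4576 -0.2831  0.3514] [ 0.0001  0.7093  0.7049 -0.0005] 1.0013719896451143 [[-0.0001  0.9635  0.2678  0.0722]
 [ 1.     -0.      0.0004  0.0006]
 [ 0.0004  0.2678 -0.9635 -0.1822]
 [ 0.      0.      0.      1.    ]] [[274.8253   0.     256.5402]
 [  0.     274.8253 193.0793]
 [  0.       0.       1.    ]]
jugrim [[396.9445 198.1031]]
pot [[406.1637 346.589 ]]
B1 [[439.908  -4.793]]
tip4 [[ 503.4329 -297.6449]]
```

View pics/w1.png

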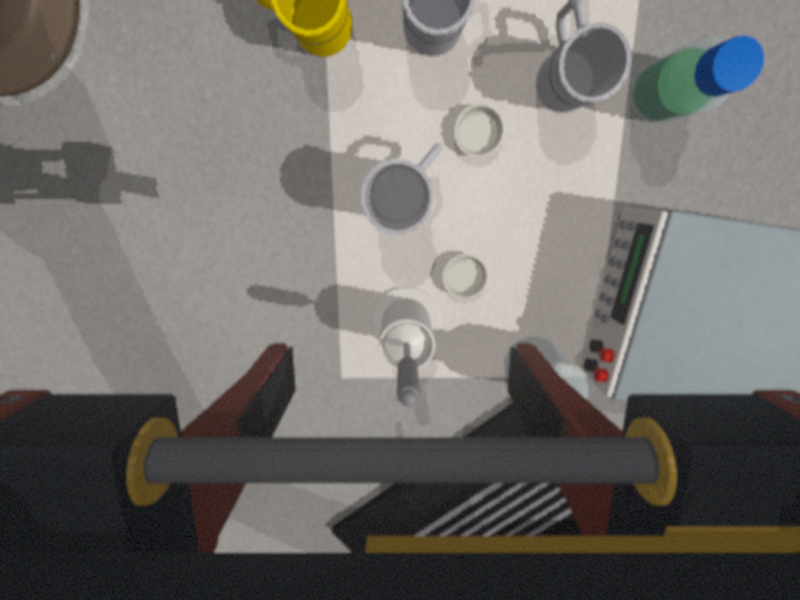

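Run:
```python
from h import *
np.set_printoptions(precision=4,suppress=True)
r,st=load("w1")
for n,z,p in [("jug",.115,(397.5,194.5)),("jughandle",.09,(436,149)),("pot",.095,(407.5,343)),("brushtop",.211,(408.5,397)),("B2",.08,(591,62)),("B2h",.066,(570,8))]: print(n,onz(np.array(p)/1.5625,z,r,st))
```

```text
jug [ 0.4551 -0.2222  0.115 ]
jughandle [ 0.4928 -0.18    0.09  ]
pot [ 0.4645 -0.3798  0.095 ]
brushtop [ 0.4637 -0.383   0.211 ]
B2 [ 0.6393 -0.1023  0.08  ]
B2h [ 0.6198 -0.0528  0.066 ]
```

Request:
apply_moves(
  rows=[
    {"dr": [0,0,0],"travel": [-5,0.6,0],"fingers": 1},
    {"dr": [0,0,0],"travel": [-9.9,0.6,2],"fingers": 0.6},
    {"dr": [0,0,0],"travel": [-9.9,0.6,7],"fingers": 0.6},
    {"dr": [0,0,0],"travel": [-9.9,0.6,12],"fingers": 0.6},
    {"dr": [0,0,0],"travel": [-9.9,0.6,16],"fingers": 0.6},
    {"dr": [0,0,0],"travel": [-9.9,0.6,17.9],"fingers": 0.6},
    {"dr": [0,0,0],"travel": [-9.9,0.6,17.9],"fingers": 0.6},
  ],
)

```text
t: 2.12
tcp_pos: [0.4664, -0.3768, 0.1705]
tool_rot: [-0.002, 0.706, 0.708, -0.0]
contact_force: [0.9, 0.5, 1.3]
opening: 0.601
grasp_force: 0.0
```

Request:
apply_moves(
  rows=[
    {"dr": [0,0,0],"travel": [0,0,0],"fingers": 0.1},
    {"dr": [0,0,0],"travel": [0,0,0],"fingers": 0.1},
    {"dr": [0,0,0],"travel": [0,0,0],"fingers": 0.1},
    {"dr": [0,0,0],"travel": [0,0,0],"fingers": 0.1},
    {"dr": [0,0,0],"travel": [0,0,0],"fingers": 0.1},
    {"dr": [0,0,0],"travel": [0,0,0],"fingers": 0.1},
  ],
  grip_force=25,
)

```text
t: 2.88
tcp_pos: [0.4661, -0.3793, 0.1729]
tool_rot: [0.0, 0.707, 0.707, 0.0]
contact_force: [-0.3, -0.4, 4.8]
opening: 0.22
grasp_force: 25.0
```

Request:
apply_moves(
  rows=[
    {"dr": [0,0,0],"travel": [0,0,-3],"fingers": 0.1},
    {"dr": [0,0,0],"travel": [0,0,-8],"fingers": 0.1},
    {"dr": [0,0,0],"travel": [0,0,-13],"fingers": 0.1},
    {"dr": [0,0,0],"travel": [4,-0.3,-15],"fingers": 0.1},
    {"dr": [0,0,0],"travel": [9,-0.7,-15],"fingers": 0.1},
    {"dr": [0,0,0],"travel": [13,-1,-15],"fingers": 0.1},
    {"dr": [0,0,0],"travel": [15.9,-1.1,-15],"fingers": 0.1},
    {"dr": [0,0,0],"travel": [15.9,-1.1,-15],"fingers": 0.1},
  ],
)

```text
t: 3.88
tcp_pos: [0.4553, -0.2176, 0.3223]
tool_rot: [-0.0, 0.706, 0.708, 0.0]
contact_force: [0.7, -0.5, -0.3]
opening: 0.22
grasp_force: 25.0
```

Run:
```python
from h import *
from plant import observe,cams
s=[]
st,w=snap("wrist","w3");print(st["tcp_pos"],st["tool_rot"])
_,a=snap("scene","sc3");_,b=snap("side","si3")
def c(img,x0,y0,w,h): return cv2.resize(img[y0:y0+h,x0:x0+w,::-1],(400,600) if w<h else (400,300),interpolation=cv2.INTER_CUBIC)
A=c(a["color"],125,110,100,150);B=c(b["color"],205,130,100,150)
cv2.imwrite("pics/c3.png",np.hstack([A,B]))
P=st["tcp_pos"]+np.array([0,0,-.167])
print("tip pred",project(P,a)-[125,110],project(P,b)-[205,130])
P=np.array([.4548,-.223,.115])
print("rim pred",(project(P,a)-[125,110])*4,(project(P,b)-[205,130])*4)
```

```text
[ 0.45528262 -0.21762219  0.32233734] [-1.92614261e-04  7.05713587e-01  7.08497079e-01  4.30657417e-04]
tip pred [[ 50.16853747 106.69859914]] [[41.78647427 98.77458457]]
rim pred [[204.45067908 476.35171672]] [[167.74676516 445.15969401]]
```

View pics/c3.png

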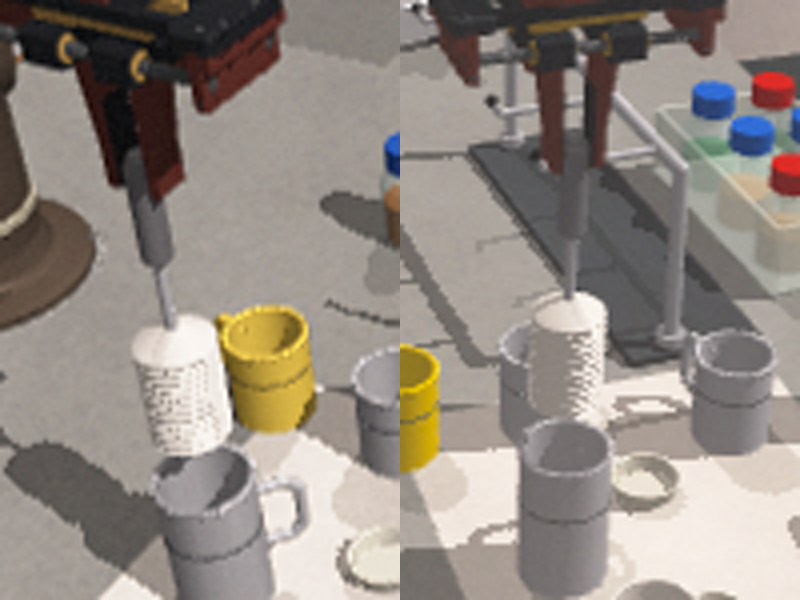

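Run:
```python
from h import *
np.set_printoptions(precision=4,suppress=True)
a,_=load("sc3");b,_=load("si3")
f=lambda s,d:tri([ray((125+s[0]/4,110+s[1]/4),a),ray((205+d[0]/4,130+d[1]/4),b)])
print("tip",f((192,437),(167,403)),"stem-head",f((172,325),(169,298)),"stem-handle",f((156,264),(170,238)),"jugrim",f((203,481),(166,440)))
for P in [(.4553,-.2176,.155),(.4553,-.2176,.15),(.4553,-.2216,.155),(.4553,-.2256,.155)]:
    print((project(P,a)-[125,110])*4,(project(P,b)-[205,130])*4)
```

```text
tip [ 0.4532 -0.2248  0.1527] stem-head [ 0.4529 -0.222   0.241 ] stem-handle [ 0.4523 -0.2236  0.2888] jugrim [ 0.4548 -0.2239  0.1164]
[[200.7955 427.1648]] [[167.1492 395.4647]]
[[201.9631 432.8278]] [[167.0044 401.2013]]
[[197.0748 430.9429]] [[168.9553 398.5967]]
[[193.3312 434.7443]] [[170.7707 401.745 ]]
```

Request:
apply_moves(
  rows=[
    {"dr": [0,0,0],"travel": [0,0.15,1],"fingers": 0.1},
    {"dr": [0,0,0],"travel": [0,0.15,4],"fingers": 0.1},
    {"dr": [0,0,0],"travel": [0,0.15,7],"fingers": 0.1},
    {"dr": [0,0,0],"travel": [0,0.15,10],"fingers": 0.1},
    {"dr": [0,0,0],"travel": [0,0.15,12.5],"fingers": 0.1},
    {"dr": [0,0,0],"travel": [0,0.15,14],"fingers": 0.1},
    {"dr": [0,0,0],"travel": [0,0.15,14.4],"fingers": 0.1},
    {"dr": [0,0,0],"travel": [0,0.15,14.4],"fingers": 0.1},
  ],
)

```text
t: 5.03
tcp_pos: [0.4567, -0.2203, 0.1786]
tool_rot: [0.0, 0.707, 0.707, 0.0]
contact_force: [0.4, -0.6, -1.0]
opening: 0.219
grasp_force: 25.0
```

Request:
apply_moves(
  rows=[
    {"dr": [0,0,0],"travel": [0,0,0.2],"fingers": 0.1},
    {"dr": [0,0,0],"travel": [0,0,0.3],"fingers": 0.1},
    {"dr": [0,0,0],"travel": [0,0,0.4],"fingers": 0.1},
    {"dr": [0,0,0],"travel": [0,0,0.4],"fingers": 0.1},
  ],
)

```text
t: 5.52
tcp_pos: [0.4565, -0.22, 0.1744]
tool_rot: [0.0, 0.707, 0.707, 0.0]
contact_force: [0.7, -0.8, -1.1]
opening: 0.218
grasp_force: 25.0
```

Request:
apply_moves(
  rows=[
    {"dr": [0,0,0],"travel": [0,0,0.2],"fingers": 0.1},
    {"dr": [0,0,0],"travel": [0,0,0.3],"fingers": 0.1},
    {"dr": [0,0,0],"travel": [0,0,0.4],"fingers": 0.1},
    {"dr": [0,0,0],"travel": [0,0,0.4],"fingers": 0.1},
  ],
)

```text
t: 6.02
tcp_pos: [0.4568, -0.2202, 0.1708]
tool_rot: [0.0, 0.707, 0.707, 0.0]
contact_force: [-1.1, -0.4, 4.5]
opening: 0.224
grasp_force: 25.0
```

Request:
apply_moves(
  rows=[
    {"dr": [0,0,0],"travel": [0,0,-3],"fingers": 0.1},
    {"dr": [0,0,0],"travel": [0,0,-6.5],"fingers": 0.1},
    {"dr": [0,0,0],"travel": [0,0,-9],"fingers": 0.1},
    {"dr": [0,0,0],"travel": [0,0,-9],"fingers": 0.1},
    {"dr": [0,0,0],"travel": [0,0,-6],"fingers": 0.1},
    {"dr": [0,0,0],"travel": [0,0,-3],"fingers": 0.1},
    {"dr": [0,0,0],"travel": [0,0,0],"fingers": 0.1},
    {"dr": [0,0,0],"travel": [0,0,0],"fingers": 0.1},
  ],
)

```text
t: 7.02
tcp_pos: [0.4546, -0.2193, 0.1674]
tool_rot: [-0.002, 0.707, 0.707, -0.001]
contact_force: [-0.1, -0.4, -0.3]
opening: 0.225
grasp_force: 25.0
```

Request:
apply_moves(
  rows=[
    {"dr": [0,0,0],"travel": [0,0,0.1],"fingers": 0.1},
    {"dr": [0,0,0],"travel": [0,0,0.1],"fingers": 0.1},
  ],
)

```text
t: 7.28
tcp_pos: [0.4566, -0.22, 0.1695]
tool_rot: [0.0, 0.707, 0.707, 0.0]
contact_force: [-0.0, 0.2, -0.9]
opening: 0.22
grasp_force: 25.0
```

Request:
apply_moves(
  rows=[
    {"dr": [0,0,0],"travel": [0,0,-3],"fingers": 0.1},
    {"dr": [0,0,0],"travel": [0,0,-6.5],"fingers": 0.1},
    {"dr": [0,0,0],"travel": [0,0,-9],"fingers": 0.1},
    {"dr": [0,0,0],"travel": [0,0,-9],"fingers": 0.1},
    {"dr": [0,0,0],"travel": [0,0,-6],"fingers": 0.1},
    {"dr": [0,0,0],"travel": [0,0,-3],"fingers": 0.1},
    {"dr": [0,0,0],"travel": [0,0,0.1],"fingers": 0.1},
    {"dr": [0,0,0],"travel": [0,0,0.1],"fingers": 0.1},
  ],
)

```text
t: 8.28
tcp_pos: [0.4546, -0.2192, 0.1658]
tool_rot: [-0.002, 0.707, 0.707, -0.001]
contact_force: [0.2, 0.7, -0.6]
opening: 0.219
grasp_force: 24.9
```

Request:
apply_moves(
  rows=[
    {"dr": [0,0,0],"travel": [0,0,0],"fingers": 0.1},
    {"dr": [0,0,0],"travel": [0,0,0],"fingers": 0.1},
  ],
)

```text
t: 8.52
tcp_pos: [0.4571, -0.2202, 0.1694]
tool_rot: [0.001, 0.707, 0.707, 0.0]
contact_force: [0.7, 0.6, -0.6]
opening: 0.223
grasp_force: 24.9
```

Request:
apply_moves(
  rows=[
    {"dr": [0,0,0],"travel": [0,0,0.2],"fingers": 0.1},
    {"dr": [0,0,0],"travel": [0,0,0.4],"fingers": 0.1},
    {"dr": [0,0,0],"travel": [0,0,0.5],"fingers": 0.1},
    {"dr": [0,0,0],"travel": [0,0,0.5],"fingers": 0.1},
  ],
)

```text
t: 9.02
tcp_pos: [0.4564, -0.22, 0.1633]
tool_rot: [-0.0, 0.707, 0.707, -0.0]
contact_force: [-0.5, 0.6, -0.3]
opening: 0.221
grasp_force: 24.9
```

Request:
apply_moves(
  rows=[
    {"dr": [0,0,0],"travel": [0,0,-3],"fingers": 0.1},
    {"dr": [0,0,0],"travel": [0,0,-7],"fingers": 0.1},
    {"dr": [0,0,0],"travel": [0,0,-11],"fingers": 0.1},
    {"dr": [0,0,0],"travel": [0,0,-15],"fingers": 0.1},
    {"dr": [0,0,0],"travel": [0,0,-15.5],"fingers": 0.1},
    {"dr": [0,0,0],"travel": [0,0,-15.5],"fingers": 0.1},
  ],
)

```text
t: 9.78
tcp_pos: [0.4563, -0.2199, 0.3179]
tool_rot: [-0.0, 0.707, 0.707, -0.0]
contact_force: [0.2, 0.7, -1.1]
opening: 0.224
grasp_force: 24.9
```

Run:
```python
from h import *
st,w=snap("wrist","w4");print(st["tcp_pos"])
_,a=snap("scene","sc4");_,b=snap("side","si4")
def c(img,x0,y0): return cv2.resize(img[y0:y0+150,x0:x0+100,::-1],(400,600),interpolation=cv2.INTER_CUBIC)
cv2.imwrite("pics/c4.png",np.hstack([c(a["color"],125,110),c(b["color"],205,130)]))
```

```text
[ 0.456339   -0.21991999  0.31790523]
```

View pics/c4.png

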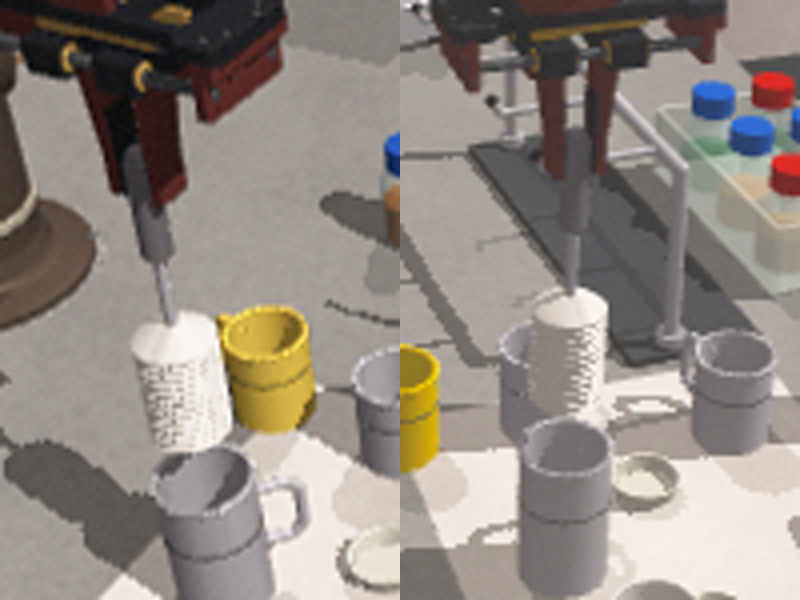

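Request:
apply_moves(
  rows=[
    {"dr": [0,0,0],"travel": [-5,0.3,0],"fingers": 0.1},
    {"dr": [0,0,0],"travel": [-10,0.7,0],"fingers": 0.1},
    {"dr": [0,0,0],"travel": [-14,0.95,0],"fingers": 0.1},
    {"dr": [0,0,0],"travel": [-15.94,0.98,0],"fingers": 0.1},
    {"dr": [0,0,0],"travel": [-15.94,0.98,2],"fingers": 0.1},
    {"dr": [0,0,0],"travel": [-15.94,0.98,4.5],"fingers": 0.1},
    {"dr": [0,0,0],"travel": [-15.94,0.98,4.5],"fingers": 0.1},
    {"dr": [0,0,0],"travel": [-15.94,0.98,4.5],"fingers": 0.1},
  ],
)

```text
t: 10.92
tcp_pos: [0.4667, -0.3791, 0.2741]
tool_rot: [0.0, 0.707, 0.707, 0.0]
contact_force: [-0.3, -0.7, -0.1]
opening: 0.223
grasp_force: 24.9
```

Run:
```python
from h import *
st,w=snap("wrist","w5");print(st["tcp_pos"],st["tool_rot"])
_,a=snap("scene","sc5");_,b=snap("side","si5")
def c(img,x0,y0): return cv2.resize(img[y0:y0+150,x0:x0+100,::-1],(400,600),interpolation=cv2.INTER_CUBIC)
cv2.imwrite("pics/c5.png",np.hstack([c(a["color"],90,170),c(b["color"],220,170)]))
```

```text
[ 0.46671157 -0.37905117  0.27406986] [2.00377775e-04 7.06887344e-01 7.07326100e-01 1.77954717e-04]
```

View pics/c5.png

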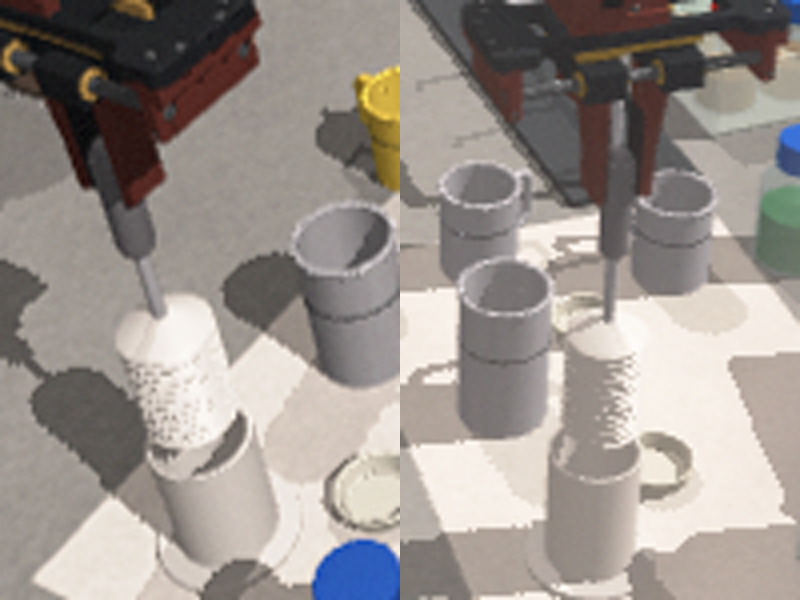

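Request:
apply_moves(
  rows=[
    {"dr": [0,0,0],"travel": [0,-0.1,0.5],"fingers": 0.1},
    {"dr": [0,0,0],"travel": [0,-0.1,1.5],"fingers": 0.1},
    {"dr": [0,0,0],"travel": [0,-0.1,2.5],"fingers": 0.1},
    {"dr": [0,0,0],"travel": [0,-0.1,3.2],"fingers": 0.1},
    {"dr": [0,0,0],"travel": [0,-0.1,4],"fingers": 0.1},
    {"dr": [0,0,0],"travel": [0,-0.1,4],"fingers": 0.1},
  ],
)

```text
t: 11.82
tcp_pos: [0.465, -0.3792, 0.2326]
tool_rot: [-0.001, 0.707, 0.707, -0.0]
contact_force: [0.4, 0.1, -1.0]
opening: 0.225
grasp_force: 24.9
```

Request:
apply_moves(
  rows=[
    {"dr": [0,0,0],"travel": [0,0,2],"fingers": 0.1},
    {"dr": [0,0,0],"travel": [0,0,4],"fingers": 0.1},
    {"dr": [0,0,0],"travel": [0,0,5.5],"fingers": 0.1},
    {"dr": [0,0,0],"travel": [0,0,6.3],"fingers": 0.1},
    {"dr": [0,0,0],"travel": [0,0,6.3],"fingers": 0.1},
    {"dr": [0,0,0],"travel": [0,0,6.3],"fingers": 0.1},
  ],
)

```text
t: 12.58
tcp_pos: [0.4657, -0.3797, 0.171]
tool_rot: [0.001, 0.707, 0.707, 0.0]
contact_force: [-0.1, -0.1, -0.5]
opening: 0.223
grasp_force: 24.9
```

Request:
apply_moves(
  rows=[
    {"dr": [0,0,0],"travel": [0,0,0],"fingers": 0.6},
    {"dr": [0,0,0],"travel": [0,0,0],"fingers": 0.6},
    {"dr": [0,0,0],"travel": [0,0,0],"fingers": 0.6},
    {"dr": [0,0,0],"travel": [0,0,0],"fingers": 0.6},
    {"dr": [0,0,0],"travel": [0,0,-4],"fingers": 0.6},
    {"dr": [0,0,0],"travel": [0,0,-8],"fingers": 0.6},
    {"dr": [0,0,0],"travel": [0,0,-13],"fingers": 1},
    {"dr": [0,0,0],"travel": [3,0,-17],"fingers": 1},
  ],
)

```text
t: 13.58
tcp_pos: [0.4646, -0.3511, 0.3422]
tool_rot: [0.001, 0.708, 0.706, -0.0]
contact_force: [1.0, 0.3, 0.4]
opening: 0.787
grasp_force: 0.0
```

Request:
apply_moves(
  rows=[
    {"dr": [0,0,0],"travel": [5,1,-2],"fingers": 1},
    {"dr": [0,0,0],"travel": [10,2,-2],"fingers": 1},
    {"dr": [0,0,0],"travel": [15,4,-2],"fingers": 1},
    {"dr": [0,0,0],"travel": [18,5,-2],"fingers": 1},
    {"dr": [0,0,0],"travel": [18,5,-2],"fingers": 1},
  ],
)

```text
t: 14.2
tcp_pos: [0.5162, -0.1664, 0.3603]
tool_rot: [-0.0, 0.705, 0.709, 0.0]
contact_force: [-0.2, 0.3, -0.2]
opening: 0.996
grasp_force: 0.0
```

Run:
```python
from h import *
st,w=snap("wrist","w6");print(st["tcp_pos"],st["tool_rot"])
_,a=snap("scene","sc6");_,b=snap("side","si6")
im=w["color"][:240,130:450,::-1]
cv2.imwrite("pics/w6.png",cv2.resize(im,(800,600),interpolation=cv2.INTER_CUBIC))
```

```text
[ 0.51616062 -0.1664083   0.36031424] [-2.42899370e-04  7.05303159e-01  7.08905659e-01  4.01764593e-04]
```

View pics/w6.png

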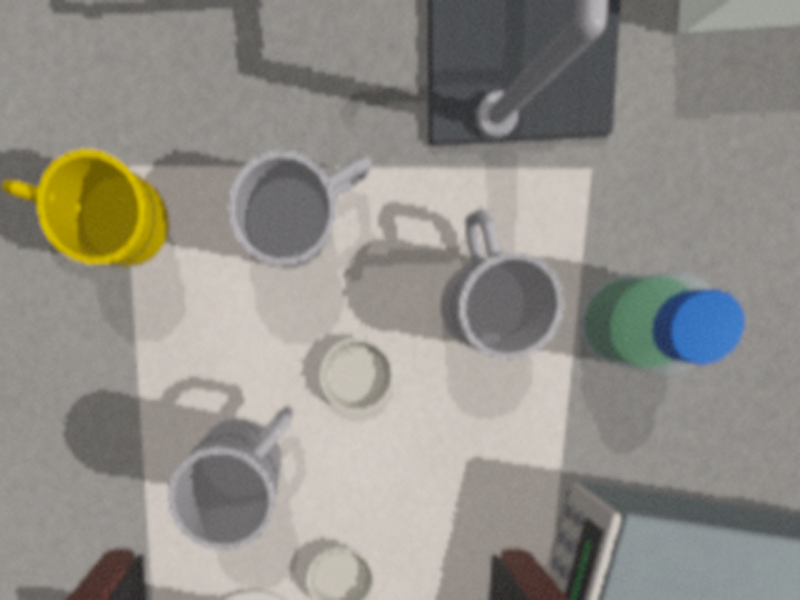

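Run:
```python
from h import *
np.set_printoptions(precision=4,suppress=True)
r,st=load("w6")
f=lambda p,z:onz((130+p[0]/2.5,p[1]/2.5),z,r,st)
for n,z,c,h,hz in [("jug",.115,(223,495),(287,413),.0945),("B1",.08,(283,208),(366,166),.0705),("B2",.08,(510,304),(480,216),.0705)]:
    c=f(c,z);h=f(h,hz);d=h-c;print(n,c,h,np.hypot(*d[:2]),np.degrees(np.arctan2(d[1],d[0])))
print(f((498,113),.01),f((592,10),.185), f((430,143),.01),f((612,133),.01))
```

```text
jug [ 0.4563 -0.2215  0.115 ] [ 0.4973 -0.171   0.0945] 0.06499856813742846 50.87712495719603
B1 [ 0.495  -0.0434  0.08  ] [ 0.5473 -0.0172  0.0705] 0.058406955751151686 26.566627426970584
B2 [ 0.6425 -0.1011  0.08  ] [ 0.6214 -0.0465  0.0705] 0.0585261986754867 111.15674439545609
[0.6428 0.0272 0.01  ] [0.6407 0.0297 0.185 ] [0.5961 0.0078 0.01  ] [0.7241 0.0149 0.01  ]
```

Request:
apply_moves(
  rows=[
    {"dr": [0,0,0.18],"travel": [-2,-2,2],"fingers": 1},
    {"dr": [0,0,0.36],"travel": [-4,-4,5],"fingers": 1},
    {"dr": [0,0,0.54],"travel": [-5.48,-6.02,9],"fingers": 1},
    {"dr": [0,0,0.703],"travel": [-5.48,-6.02,13],"fingers": 1},
    {"dr": [0,0,0.703],"travel": [-5.48,-6.02,18],"fingers": 1},
    {"dr": [0,0,0.703],"travel": [-5.48,-6.02,20],"fingers": 1},
    {"dr": [0,0,0.703],"travel": [-5.48,-6.02,20],"fingers": 1},
    {"dr": [0,0,0.703],"travel": [-5.48,-6.02,20],"fingers": 1},
  ],
)

```text
t: 15.35
tcp_pos: [0.4554, -0.2253, 0.1614]
tool_rot: [0.001, 0.908, 0.42, 0.0]
contact_force: [-0.7, -0.6, -0.1]
opening: 1.003
grasp_force: 0.0
```

Request:
apply_moves(
  rows=[
    {"dr": [0,0,0],"travel": [0.35,-0.18,2],"fingers": 1},
    {"dr": [0,0,0],"travel": [0.35,-0.18,5],"fingers": 1},
    {"dr": [0,0,0],"travel": [0.35,-0.18,8],"fingers": 1},
    {"dr": [0,0,0],"travel": [0.35,-0.18,9.1],"fingers": 1},
    {"dr": [0,0,0],"travel": [0.35,-0.18,9.1],"fingers": 1},
    {"dr": [0,0,0],"travel": [0.35,-0.18,9.1],"fingers": 1},
  ],
)

```text
t: 16.1
tcp_pos: [0.4569, -0.2209, 0.0707]
tool_rot: [0.001, 0.907, 0.42, 0.001]
contact_force: [0.7, 0.1, 0.1]
opening: 0.998
grasp_force: 0.0
```

Request:
apply_moves(
  rows=[
    {"dr": [0,0,0],"travel": [0,0,0],"fingers": 0.6},
    {"dr": [0,0,0],"travel": [0,0,0],"fingers": 0.6},
    {"dr": [0,0,0],"travel": [0,0,0],"fingers": 0.6},
    {"dr": [0,0,0],"travel": [0,0,0],"fingers": 0.6},
    {"dr": [0,0,0],"travel": [0,0,0],"fingers": 0.6},
    {"dr": [0,0,0],"travel": [0,0,0],"fingers": 0.6},
  ],
  grip_force=30,
)

```text
t: 16.85
tcp_pos: [0.4563, -0.2205, 0.0697]
tool_rot: [0.0, 0.907, 0.42, 0.0]
contact_force: [-0.4, 0.2, 5.5]
opening: 0.755
grasp_force: 30.0
```

Request:
apply_moves(
  rows=[
    {"dr": [0,0,0],"travel": [0,0,-3],"fingers": 0.6},
    {"dr": [0,0,0],"travel": [0,0,-8],"fingers": 0.6},
    {"dr": [0,0,-0.1],"travel": [2,-1.2,-12.7],"fingers": 0.6},
    {"dr": [0,0,-0.27],"travel": [6,-3.7,-12.7],"fingers": 0.6},
    {"dr": [0,0,-0.44],"travel": [10.5,-6.5,-12.7],"fingers": 0.6},
    {"dr": [0,0,-0.6],"travel": [15,-9.3,-12.7],"fingers": 0.6},
    {"dr": [0,0,-0.72],"travel": [18.5,-11.5,-12.7],"fingers": 0.6},
    {"dr": [0,0,-0.763],"travel": [20.14,-12.5,-12.7],"fingers": 0.6},
  ],
)

```text
t: 17.85
tcp_pos: [0.4905, 0.0164, 0.1958]
tool_rot: [-0.0, 0.684, 0.73, -0.0]
contact_force: [0.2, -0.8, -2.2]
opening: 0.752
grasp_force: 30.0
```

Request:
apply_moves(
  rows=[
    {"dr": [0,0,0],"travel": [0,0,0],"fingers": 0.6},
    {"dr": [0,0,0],"travel": [0,0,0],"fingers": 0.6},
    {"dr": [0,0,0],"travel": [0,0,0],"fingers": 0.6},
  ],
)

```text
t: 18.23
tcp_pos: [0.4907, 0.0123, 0.1963]
tool_rot: [0.0, 0.687, 0.727, -0.0]
contact_force: [-0.3, 0.4, -2.2]
opening: 0.756
grasp_force: 30.0
```

Run:
```python
from h import *
np.set_printoptions(precision=4,suppress=True)
st,w=snap("wrist","w7");print(st["tcp_pos"],st["tool_rot"],rot(st["tool_rot"]).as_matrix())
_,a=snap("scene","sc7");_,b=snap("side","si7")
def c(img,x0,y0): return cv2.resize(img[y0:y0+120,x0:x0+80,::-1],(400,600),interpolation=cv2.INTER_CUBIC)
cv2.imwrite("pics/c7.png",np.hstack([c(a["color"],215,110),c(b["color"],215,110)]))
```

```text
[0.4907 0.0123 0.1963] [ 0.0001  0.6868  0.7268 -0.0002] [[-0.0566  0.9984 -0.0001]
 [ 0.9984  0.0566 -0.0005]
 [-0.0005 -0.0002 -1.    ]]
```

View pics/c7.png

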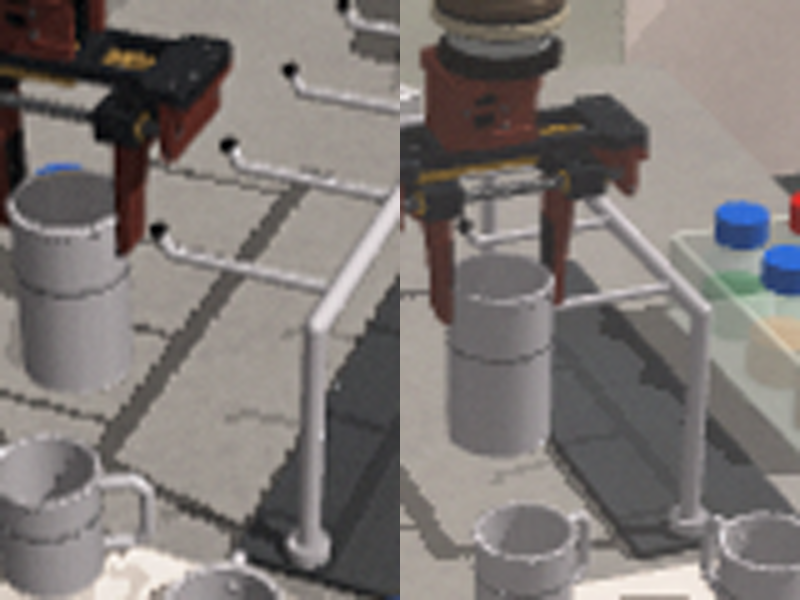

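Run:
```python
from h import *
from scipy.optimize import least_squares
np.set_printoptions(precision=4,suppress=True)
a,_=load("sc7");b,_=load("si7");w,ws=load("w6")
tip=lambda y:(-.116,y,.199)
obs=[]
for p,q in zip([tip(-.165),tip(-.055),tip(.055),tip(.165),(0,-.205,.187),(0,-.205,.012)],[(158,233),(228,146),(290,69),(345,7),(313,322),(308,548)]): obs.append((p,a,None,np.array([215,110])+np.array(q)/5))
for p,q in zip([tip(.165),tip(.055),tip(-.055),tip(-.165),(0,-.205,.187),(0,.205,.187)],[(116,37),(145,72),(173,106),(207,150),(317,156),(188,25)]): obs.append((p,b,None,np.array([170,120])+np.array(q)/3))
obs.append(((0,-.205,.012),w,ws,np.array([130+498/2.5,113/2.5])));obs.append(((0,-.205,.187),w,ws,np.array([130+592/2.5,10/2.5])))
def f(v,full=False):
    o=[]
    for p,r,s,q in obs:
        c,si=np.cos(v[2]),np.sin(v[2]);P=[v[0]+c*p[0]-si*p[1],v[1]+si*p[0]+c*p[1],p[2]];o+=list((project(P,r,s)-q)[0])
    return np.array(o)
s=least_squares(f,[.629,.233,.058],loss="soft_l1");print(s.x,f(s.x).reshape(-1,2))
x,y,t=s.x
for i,l in enumerate([.165,.055,-.055,-.165]):
    for d in (.15,.078): 
        ax=l-.046;print("hook",i+1,d,"rod",x-np.cos(t)*d-np.sin(t)*l,y-np.sin(t)*d+np.cos(t)*l,"jugaxis",x-np.cos(t)*d-np.sin(t)*ax,y-np.sin(t)*d+np.cos(t)*ax)
# grasped jug rim/axis check in wrist view
r,st=load("w7");crop(r["color"],0,0,512,384,1.5,"pics/w7.png")
```

```text
[0.6278 0.2323 0.0607] [[ 0.2082 -0.7522]
 [ 0.0465 -0.533 ]
 [-0.3143 -0.0801]
 [-0.7447 -0.8027]
 [ 0.9425  0.3206]
 [ 0.3834  0.3395]
 [ 0.1751 -0.3031]
 [-0.403  -1.0716]
 [ 0.3626 -0.2952]
 [ 0.3169 -1.4267]
 [-0.1032 -0.53  ]
 [ 0.158  -0.8672]
 [-1.1552 -0.5493]
 [ 0.0869  1.3519]]
hook 1 0.15 rod 0.468085694732702 0.3878703204700138 jugaxis 0.470874031029926 0.3419549071462335
hook 1 0.078 rod 0.5399532981960102 0.39223467293523395 jugaxis 0.5427416344932342 0.34631925961145366
hook 2 0.15 rod 0.474753455443455 0.2780725929566261 jugaxis 0.47754179174067896 0.2321571796328458
hook 2 0.078 rod 0.5466210589067632 0.2824369454218462 jugaxis 0.5494093952039871 0.23652153209806592
hook 3 0.15 rod 0.4814212161542079 0.1682748654432384 jugaxis 0.4842095524514319 0.12235945211945808
hook 3 0.078 rod 0.5532888196175162 0.17263921790845851 jugaxis 0.5560771559147402 0.1267238045846782
hook 4 0.15 rod 0.4880889768649609 0.05847713792985068 jugaxis 0.49087731316218486 0.01256172460607033
hook 4 0.078 rod 0.5599565803282691 0.06284149039507081 jugaxis 0.5627449166254931 0.016926077071290457
```

Request:
apply_moves(
  rows=[
    {"dr": [0,0,0],"travel": [0,0.5,0],"fingers": 0.6},
    {"dr": [0,0,0],"travel": [0,1.5,0],"fingers": 0.6},
    {"dr": [0,0,0],"travel": [0,2.5,0],"fingers": 0.6},
    {"dr": [0,0,0],"travel": [0.05,3.5,0],"fingers": 0.6},
    {"dr": [0,0,0],"travel": [0.05,4.5,0],"fingers": 0.6},
    {"dr": [0,0,0],"travel": [0.05,4.5,0],"fingers": 0.6},
  ],
)

```text
t: 19.12
tcp_pos: [0.5364, 0.0174, 0.1961]
tool_rot: [-0.0, 0.686, 0.728, -0.0]
contact_force: [0.0, -0.6, -1.5]
opening: 0.751
grasp_force: 30.0
```

Request:
apply_moves(
  rows=[
    {"dr": [0,0,0],"travel": [0,0.8,0],"fingers": 0.6},
    {"dr": [0,0,0],"travel": [0,1.6,0],"fingers": 0.6},
    {"dr": [0,0,0],"travel": [0,2.4,0],"fingers": 0.6},
    {"dr": [0,0,0],"travel": [0,2.8,0],"fingers": 0.6},
    {"dr": [0,0,0],"travel": [0,2.8,0],"fingers": 0.6},
  ],
)

```text
t: 19.75
tcp_pos: [0.5638, 0.019, 0.1962]
tool_rot: [-0.0, 0.686, 0.728, -0.0]
contact_force: [-0.4, 0.7, -2.5]
opening: 0.751
grasp_force: 30.0
```

Run:
```python
from h import *
np.set_printoptions(precision=4,suppress=True)
st,w=snap("wrist","w8");print(st["tcp_pos"],st["contact_force"])
_,a=snap("scene","sc8")
A=cv2.resize(w["color"][100:340,96:416,::-1],(500,375),interpolation=cv2.INTER_CUBIC)
B=cv2.resize(a["color"][110:235,215:315,::-1],(300,375),interpolation=cv2.INTER_CUBIC)
cv2.imwrite("pics/c8.png",np.hstack([A,B]))
```

```text
[0.5638 0.019  0.1962] [-0.371   0.6679 -2.4714]
```

View pics/c8.png

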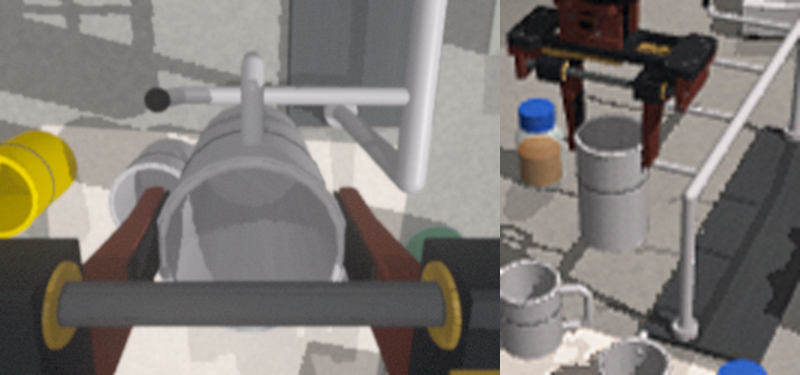

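Request:
apply_moves(
  rows=[
    {"dr": [0,0,0],"travel": [-0.1,0,0.7],"fingers": 0.6},
    {"dr": [0,0,0],"travel": [-0.1,0,1.4],"fingers": 0.6},
    {"dr": [0,0,0],"travel": [-0.1,0,1.9],"fingers": 0.6},
    {"dr": [0,0,0],"travel": [-0.1,0,2.1],"fingers": 0.6},
    {"dr": [0,0,0],"travel": [-0.1,0,2.1],"fingers": 0.6},
    {"dr": [0,0,0],"travel": [-0.1,0,2.1],"fingers": 0.6},
  ],
)

```text
t: 20.6
tcp_pos: [0.5639, 0.018, 0.1756]
tool_rot: [0.0, 0.686, 0.728, 0.0]
contact_force: [0.8, 0.6, -2.3]
opening: 0.753
grasp_force: 30.0
```

Request:
apply_moves(
  rows=[
    {"dr": [0,0,0],"travel": [0,0,0.1],"fingers": 0.6},
    {"dr": [0,0,0],"travel": [0,0,0.2],"fingers": 0.6},
    {"dr": [0,0,0],"travel": [0,0,0.2],"fingers": 0.6},
  ],
)

```text
t: 20.98
tcp_pos: [0.5637, 0.0179, 0.1733]
tool_rot: [-0.0, 0.686, 0.728, -0.0]
contact_force: [0.2, 0.3, -2.5]
opening: 0.753
grasp_force: 30.0
```

Request:
apply_moves(
  rows=[
    {"dr": [0,0,0],"travel": [-0.6,0,0],"fingers": 0.6},
    {"dr": [0,0.17,0],"travel": [-0.33,0,0.84],"fingers": 0.6},
    {"dr": [0,0.34,0],"travel": [0.08,0,1.63],"fingers": 0.6},
    {"dr": [0,0.34,0],"travel": [0.08,0,1.63],"fingers": 0.6},
    {"dr": [0,0.34,0],"travel": [0.08,0,1.63],"fingers": 0.6},
  ],
)

```text
t: 21.6
tcp_pos: [0.5638, 0.0176, 0.157]
tool_rot: [-0.122, 0.676, 0.717, 0.115]
contact_force: [0.9, 0.0, -2.0]
opening: 0.754
grasp_force: 30.0
```

Request:
apply_moves(
  rows=[
    {"dr": [0,0.17,0],"travel": [0.27,0,0.85],"fingers": 0.6},
    {"dr": [0,0.34,0],"travel": [0.69,0,1.63],"fingers": 0.6},
    {"dr": [0,0.51,0],"travel": [1.22,0,2.34],"fingers": 0.6},
    {"dr": [0,0.51,0],"travel": [1.22,0,2.34],"fingers": 0.6},
    {"dr": [0,0.51,0],"travel": [1.22,0,2.34],"fingers": 0.6},
  ],
)

```text
t: 22.22
tcp_pos: [0.5625, 0.0385, 0.1391]
tool_rot: [-0.299, 0.624, 0.665, 0.281]
contact_force: [-0.0, -0.1, -1.2]
opening: 0.749
grasp_force: 30.0
```

Request:
apply_moves(
  rows=[
    {"dr": [0,0,0],"travel": [-0.15,0,0.13],"fingers": 0.6},
    {"dr": [0,0,0],"travel": [-0.15,0,0.13],"fingers": 0.6},
    {"dr": [0,0,0],"travel": [-0.15,0,0.13],"fingers": 0.77},
    {"dr": [0,0,0],"travel": [-0.15,0,0.13],"fingers": 0.78},
    {"dr": [0,0,0],"travel": [-0.15,0,0.13],"fingers": 0.8},
    {"dr": [0,0,0],"travel": [-0.15,0,0.13],"fingers": 0.85},
    {"dr": [0,0,0],"travel": [-0.15,0,0.13],"fingers": 0.9},
    {"dr": [0,0,0],"travel": [-0.15,0,0.13],"fingers": 0.9},
  ],
)

```text
t: 23.22
tcp_pos: [0.5625, 0.038, 0.137]
tool_rot: [-0.3, 0.625, 0.663, 0.283]
contact_force: [-0.6, 0.5, -0.6]
opening: 0.9
grasp_force: 0.0
```

Request:
apply_moves(
  rows=[
    {"dr": [0,0,0],"travel": [0,0,-2],"fingers": 0.9},
    {"dr": [0,0,0],"travel": [0,0,-5],"fingers": 0.9},
    {"dr": [0,0,0],"travel": [0,0,-9],"fingers": 0.9},
    {"dr": [0,-0.17,0],"travel": [1,0,-13],"fingers": 0.9},
    {"dr": [0,-0.34,0],"travel": [4,0,-16],"fingers": 0.9},
    {"dr": [0,-0.51,0],"travel": [6,0,-18],"fingers": 1},
    {"dr": [0,-0.68,0],"travel": [8,0,-20],"fingers": 1},
    {"dr": [0,-0.85,0],"travel": [8,0,-20],"fingers": 1},
  ],
)

```text
t: 24.22
tcp_pos: [0.5697, -0.0595, 0.3331]
tool_rot: [0.005, 0.686, 0.728, 0.001]
contact_force: [-0.7, 1.3, -2.1]
opening: 0.999
grasp_force: 0.0
```

Run:
```python
from h import *
np.set_printoptions(precision=4,suppress=True)
st,w=snap("wrist","w9");print(st["tcp_pos"],st["tool_rot"])
_,a=snap("scene","sc9");_,b=snap("side","si9")
A=cv2.resize(w["color"][:,:,::-1],(400,300),interpolation=cv2.INTER_AREA)
C=lambda r,x,y:cv2.resize(r["color"][y:y+105,x:x+140,::-1],(400,300),interpolation=cv2.INTER_CUBIC)
B=C(a,205,140);D=C(b,205,140)
E=C(a,90,200)
cv2.imwrite("pics/c9.png",np.vstack([np.hstack([A,B]),np.hstack([D,E])]))
```

```text
[ 0.5697 -0.0595  0.3331] [0.0046 0.6859 0.7277 0.0006]
```

View pics/c9.png

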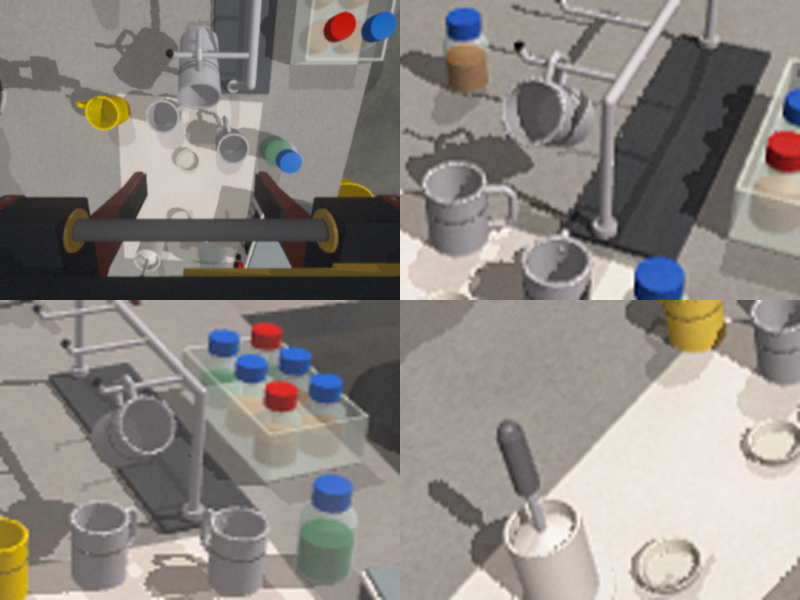

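Run:
```python
from h import *
np.set_printoptions(precision=4,suppress=True)
st,w=snap("wrist","w10");print(st["tcp_pos"],st["tool_rot"],st["q"])
print(project([(.6425,-.1011,.08),(.495,-.0434,.08)],w,st)/1.28)
_,a=snap("scene","sc10");_,b=snap("side","si10");a0,_=load("sc6");b0,_=load("si6")
for r,r0,n in((a,a0,"scene"),(b,b0,"side")):
  for o,c in (("B1",(.495,-.044)),("B2",(.642,-.101))):
    u=project([c+(.0,),c+(.08,)],r).mean(0).astype(int);s=np.s_[u[1]-16:u[1]+16,u[0]-16:u[0]+16]
    print(n,o,np.abs(r["color"][s].astype(int)-r0["color"][s]).mean())
```

```text
[ 0.5683 -0.0555  0.33  ] [0.     0.6832 0.7302 0.0008] [ 0.1     0.2424 -0.1091  1.5327  0.0255  1.3668  0.0554]
[[234.0322 152.0865]
 [164.0732 119.8249]]
scene B1 5.951497395833333
scene B2 6.003255208333333
side B1 12.1123046875
side B2 3.4534505208333335
```

Request:
apply_moves(
  rows=[
    {"dr": [0,0,-0.15],"travel": [-2.5,3.5,0],"fingers": 1},
    {"dr": [0,0,-0.304],"travel": [-5.05,7.05,2],"fingers": 1},
    {"dr": [0,0,-0.304],"travel": [-5.05,7.05,6],"fingers": 1},
    {"dr": [0,0,-0.304],"travel": [-5.05,7.05,11],"fingers": 1},
    {"dr": [0,0,-0.304],"travel": [-5.05,7.05,16],"fingers": 1},
    {"dr": [0,0,-0.304],"travel": [-5.05,7.05,18],"fingers": 1},
    {"dr": [0,0,-0.304],"travel": [-5.05,7.05,18],"fingers": 1},
    {"dr": [0,0,-0.304],"travel": [-5.05,7.05,18],"fingers": 1},
  ],
)

```text
t: 25.52
tcp_pos: [0.6422, -0.1069, 0.1499]
tool_rot: [0.0, 0.568, 0.823, 0.0]
contact_force: [0.9, 1.0, -0.3]
opening: 0.997
grasp_force: 0.0
```

Run:
```python
from h import *
np.set_printoptions(precision=4,suppress=True)
st,w=snap("wrist","w11");print(st["tcp_pos"],st["tool_rot"])
d=np.array([.642,-.1012,.05])-st["tcp_pos"];print(rot(st["tool_rot"]).inv().apply(d)*100, rot(st["tool_rot"]).as_matrix()[:,1])
# overlay predicted rim
im=w["color"][:,:,::-1].copy();t=np.linspace(0,2*np.pi,60)
P=np.c_[.642+.033*np.cos(t),-.1012+.033*np.sin(t),np.full(60,.08)]
for u in project(P,w,st): cv2.circle(im,tuple(int(v) for v in np.round(u)),0,(0,0,255),-1)
h=np.radians(111.2);H=np.array([.642,-.1012,.0705])+.0655*np.array([np.cos(h),np.sin(h),0])
cv2.circle(im,tuple(int(v) for v in np.round(project(H,w,st)[0])),1,(0,255,0),-1)
cv2.imwrite("pics/w11.png",cv2.resize(im[60:360,56:456],(800,600),interpolation=cv2.INTER_NEAREST))
```

```text
[ 0.6422 -0.1069  0.1499] [0.0003 0.5684 0.8228 0.0003]
[0.542  0.1758 9.9889] [0.9353 0.3539 0.0008]
```

View pics/w11.png

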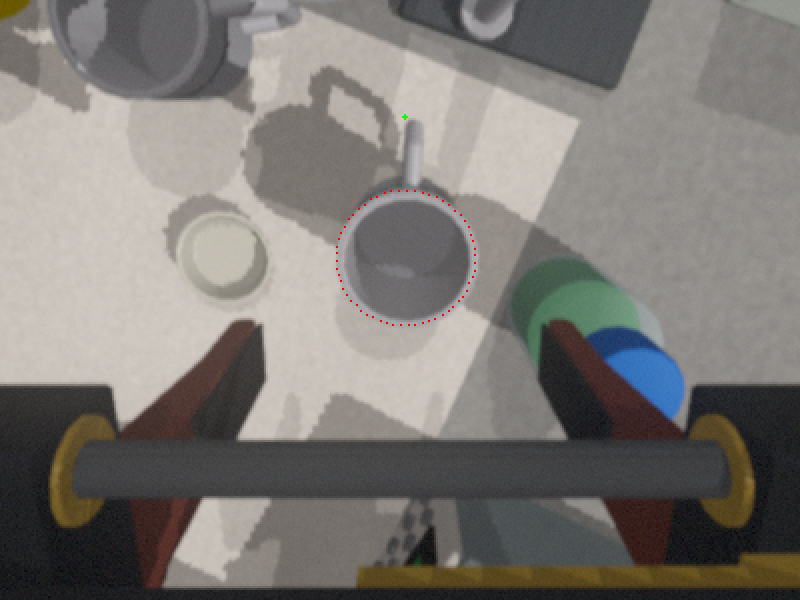

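Request:
apply_moves(
  rows=[
    {"dr": [0,0,0.04],"travel": [0.54,0.18,1],"fingers": 1},
    {"dr": [0,0,0.04],"travel": [0.54,0.18,4],"fingers": 1},
    {"dr": [0,0,0.04],"travel": [0.54,0.18,7],"fingers": 1},
    {"dr": [0,0,0.04],"travel": [0.54,0.18,9.5],"fingers": 1},
    {"dr": [0,0,0.04],"travel": [0.54,0.18,10],"fingers": 1},
    {"dr": [0,0,0.04],"travel": [0.54,0.18,10],"fingers": 1},
  ],
)

```text
t: 26.32
tcp_pos: [0.6423, -0.0999, 0.0503]
tool_rot: [0.001, 0.584, 0.812, 0.0]
contact_force: [0.2, -0.4, 0.1]
opening: 1.0
grasp_force: 0.0
```

Request:
apply_moves(
  rows=[
    {"dr": [0,0,0],"travel": [0,0,0],"fingers": 0.6},
    {"dr": [0,0,0],"travel": [0,0,0],"fingers": 0.6},
    {"dr": [0,0,0],"travel": [0,0,0],"fingers": 0.6},
    {"dr": [0,0,0],"travel": [0,0,0],"fingers": 0.6},
    {"dr": [0,0,0],"travel": [0,0,0],"fingers": 0.6},
    {"dr": [0,0,0],"travel": [0,0,0],"fingers": 0.6},
  ],
  grip_force=30,
)

```text
t: 27.08
tcp_pos: [0.6421, -0.0998, 0.0499]
tool_rot: [0.0, 0.584, 0.812, 0.0]
contact_force: [-0.9, 0.9, 5.0]
opening: 0.726
grasp_force: 30.0
```

Request:
apply_moves(
  rows=[
    {"dr": [0,0,0],"travel": [0,0,-5],"fingers": 0.6},
    {"dr": [0,0,0],"travel": [0,0,-10],"fingers": 0.6},
    {"dr": [0,0,0],"travel": [1,-3,-14],"fingers": 0.6},
    {"dr": [0,0,0],"travel": [2.5,-7.5,-15.1],"fingers": 0.6},
    {"dr": [0,0,0],"travel": [4.4,-13,-15.1],"fingers": 0.6},
    {"dr": [0,0,0],"travel": [6.36,-18.96,-15.1],"fingers": 0.6},
    {"dr": [0,0,0],"travel": [12,-17,-15.1],"fingers": 0.6},
    {"dr": [0,0,0],"travel": [17.5,-15.2,-15.1],"fingers": 0.6},
  ],
)

```text
t: 28.08
tcp_pos: [0.4409, 0.0183, 0.2004]
tool_rot: [0.0, 0.585, 0.811, 0.0]
contact_force: [0.9, 0.8, -0.7]
opening: 0.729
grasp_force: 30.0
```

Request:
apply_moves(
  rows=[
    {"dr": [0,0,0.1],"travel": [5.5,1.8,0],"fingers": 0.6},
    {"dr": [0,0,0.2],"travel": [11,3.7,0],"fingers": 0.6},
    {"dr": [0,0,0.264],"travel": [15.5,6.5,0],"fingers": 0.6},
    {"dr": [0,0,0.264],"travel": [18.5,9,0],"fingers": 0.6},
    {"dr": [0,0,0.264],"travel": [19.42,10.23,0],"fingers": 0.6},
    {"dr": [0,0,0.264],"travel": [19.42,10.23,0],"fingers": 0.6},
    {"dr": [0,0,0.264],"travel": [19.42,10.23,0],"fingers": 0.6},
  ],
)

```text
t: 28.95
tcp_pos: [0.4766, 0.2326, 0.1999]
tool_rot: [0.0, 0.686, 0.727, -0.001]
contact_force: [0.5, -0.8, -1.6]
opening: 0.726
grasp_force: 30.0
```

Run:
```python
from h import *
np.set_printoptions(precision=4,suppress=True)
st,w=snap("wrist","w12");print(st["tcp_pos"],st["tool_rot"]);Rm=rot(st["tool_rot"])
print(np.degrees(np.arctan2(*Rm.as_matrix()[[1,0],1])))
for P in [(.4775,.2345,.2005),(.5424,.2385,.2005)]: print(Rm.inv().apply(np.array(P)-st["tcp_pos"])*100)
```

```text
[0.4766 0.2326 0.1999] [ 0.0002  0.6862  0.7274 -0.0007]
3.339748648683568
[ 0.1888  0.097  -0.0635]
[ 0.21    6.5993 -0.0688]
```

Request:
apply_moves(
  rows=[
    {"dr": [0,0,0],"travel": [0.2,0.5,-0.05],"fingers": 0.6},
    {"dr": [0,0,0],"travel": [0.2,1.3,-0.05],"fingers": 0.6},
    {"dr": [0,0,0],"travel": [0.2,2.2,-0.05],"fingers": 0.6},
    {"dr": [0,0,0],"travel": [0.2,3.2,-0.05],"fingers": 0.6},
    {"dr": [0,0,0],"travel": [0.2,4.2,-0.05],"fingers": 0.6},
    {"dr": [0,0,0],"travel": [0.2,5.2,-0.05],"fingers": 0.6},
    {"dr": [0,0,0],"travel": [0.2,6.2,-0.05],"fingers": 0.6},
    {"dr": [0,0,0],"travel": [0.2,6.6,-0.05],"fingers": 0.6},
  ],
)

```text
t: 30.0
tcp_pos: [0.5433, 0.2403, 0.2005]
tool_rot: [-0.0, 0.686, 0.728, -0.0]
contact_force: [-1.0, -0.0, -1.5]
opening: 0.729
grasp_force: 30.0
```

Request:
apply_moves(
  rows=[
    {"dr": [0,0,0],"travel": [0,0,0],"fingers": 0.6},
    {"dr": [0,0,0],"travel": [0,0,0],"fingers": 0.6},
  ],
)

```text
t: 30.25
tcp_pos: [0.5423, 0.2405, 0.2007]
tool_rot: [-0.0, 0.685, 0.728, -0.0]
contact_force: [0.8, -1.5, -0.8]
opening: 0.729
grasp_force: 30.0
```

Request:
apply_moves(
  rows=[
    {"dr": [0,0,0],"travel": [-0.2,0,0.7],"fingers": 0.6},
    {"dr": [0,0,0],"travel": [-0.2,0,1.4],"fingers": 0.6},
    {"dr": [0,0,0],"travel": [-0.2,0,2],"fingers": 0.6},
    {"dr": [0,0,0],"travel": [-0.2,0,2.3],"fingers": 0.6},
    {"dr": [0,0,0],"travel": [-0.2,0,2.4],"fingers": 0.6},
    {"dr": [0,0,0],"travel": [-0.2,0,2.4],"fingers": 0.6},
    {"dr": [0,0,0],"travel": [-0.2,0,2.5],"fingers": 0.6},
    {"dr": [0,0,0],"travel": [-0.2,0,2.5],"fingers": 0.6},
  ],
)

```text
t: 31.25
tcp_pos: [0.5429, 0.2383, 0.1761]
tool_rot: [0.0, 0.686, 0.728, 0.0]
contact_force: [-2.1, -1.3, 3.0]
opening: 0.726
grasp_force: 29.9
```

Request:
apply_moves(
  rows=[
    {"dr": [0,0,0],"travel": [-0.6,0,-0.1],"fingers": 0.6},
    {"dr": [0,0.1,0],"travel": [-0.5,0,0.35],"fingers": 0.6},
    {"dr": [0,0.19,0],"travel": [-0.36,0,0.83],"fingers": 0.6},
    {"dr": [0,0.38,0],"travel": [0.05,0,1.69],"fingers": 0.6},
    {"dr": [0,0.45,0],"travel": [0.24,0,1.98],"fingers": 0.6},
    {"dr": [0,0.45,0],"travel": [0.24,0,1.98],"fingers": 0.6},
    {"dr": [0,0.45,0],"travel": [0.24,0,1.98],"fingers": 0.6},
  ],
)

```text
t: 32.12
tcp_pos: [0.5424, 0.2409, 0.1559]
tool_rot: [-0.162, 0.668, 0.71, 0.152]
contact_force: [-0.1, 0.4, -1.1]
opening: 0.729
grasp_force: 30.0
```

Request:
apply_moves(
  rows=[
    {"dr": [0,0,0],"travel": [0,0,0.1],"fingers": 0.6},
    {"dr": [0,0,0],"travel": [0,0,0.1],"fingers": 0.6},
    {"dr": [0,0,0],"travel": [0,0,0.1],"fingers": 0.6},
    {"dr": [0,0,0],"travel": [0,0,0.1],"fingers": 0.6},
  ],
  grip_force=3,
)

```text
t: 32.62
tcp_pos: [0.5424, 0.2417, 0.1551]
tool_rot: [-0.162, 0.668, 0.71, 0.153]
contact_force: [-0.6, -0.0, -1.2]
opening: 0.729
grasp_force: 3.0
```

Request:
apply_moves(
  rows=[
    {"dr": [0,0,0],"travel": [0,0,0],"fingers": 0.74},
    {"dr": [0,0,0],"travel": [0,0,0],"fingers": 0.75},
    {"dr": [0,0,0],"travel": [0,0,0],"fingers": 0.77},
    {"dr": [0,0,0],"travel": [0,0,0],"fingers": 0.8},
    {"dr": [0,0,0],"travel": [0,0,0],"fingers": 0.85},
    {"dr": [0,0,0],"travel": [0,0,0],"fingers": 0.9},
    {"dr": [0,0,0],"travel": [0,0,0],"fingers": 0.92},
    {"dr": [0,0,0],"travel": [0,0,0],"fingers": 0.92},
  ],
)

```text
t: 33.62
tcp_pos: [0.5426, 0.2412, 0.155]
tool_rot: [-0.162, 0.668, 0.71, 0.153]
contact_force: [-0.4, -0.1, -0.3]
opening: 0.915
grasp_force: 0.0
```

Request:
apply_moves(
  rows=[
    {"dr": [0,0,0],"travel": [0,0,-2],"fingers": 0.92},
    {"dr": [0,0,0],"travel": [0,0,-5],"fingers": 0.92},
    {"dr": [0,0,0],"travel": [0,0,-9],"fingers": 0.92},
    {"dr": [0,-0.15,0],"travel": [0,0,-13],"fingers": 1},
    {"dr": [0,-0.3,0],"travel": [0,0,-16],"fingers": 1},
    {"dr": [0,-0.45,0],"travel": [-4,-1,-18],"fingers": 1},
    {"dr": [0,-0.45,0],"travel": [-9,-4,-16],"fingers": 1},
    {"dr": [0,-0.45,0],"travel": [-14,-6,-14],"fingers": 1},
  ],
)

```text
t: 34.62
tcp_pos: [0.4931, 0.0509, 0.2197]
tool_rot: [0.001, 0.685, 0.729, 0.0]
contact_force: [0.6, -1.0, -0.3]
opening: 1.0
grasp_force: 0.0
```

Run:
```python
from h import *
np.set_printoptions(precision=4,suppress=True)
st,w=snap("wrist","w13");print(st["tcp_pos"],st["tool_rot"],st["q"])
a1=snap("scene","sc13")[1];b1=snap("side","si13")[1]
a2=snap("scene","sc14")[1];b2=snap("side","si14")[1]
for x,y,n in((a1,a2,"scene"),(b1,b2,"side")):
    d=np.abs(x["color"].astype(int)-y["color"]).max(2)>50;ys,xs=np.nonzero(d);print(n,d.sum(),xs.mean() if len(xs) else 0,ys.mean() if len(ys) else 0)
for c in ((.558,.03,.12),(.542,.275,.14)): print(project(c,a1),project(c,b1))
```

```text
[0.4931 0.0509 0.2197] [0.0006 0.6848 0.7287 0.0005] [ 0.1335  0.1991 -0.3851  1.8589  0.0841  1.0977 -0.2208]
scene 1578 229.01774397972116 86.49746514575412
side 732 203.84699453551912 121.34836065573771
[[253.3778 185.4239]] [[251.8375 191.7562]]
[[280.4586 141.3509]] [[226.8991 156.6185]]
```

Request:
apply_moves(
  rows=[
    {"dr": [0,0,-0.18],"travel": [-2,0,-3],"fingers": 1},
    {"dr": [0,0,-0.36],"travel": [-4.5,-0.2,-4],"fingers": 1},
    {"dr": [0,0,-0.54],"travel": [-7,-0.3,-4],"fingers": 1},
    {"dr": [0,0,-0.72],"travel": [-9.42,-0.4,-4],"fingers": 1},
    {"dr": [0,0,-0.9],"travel": [-9.42,-0.4,-4],"fingers": 1},
    {"dr": [0,0,-1.08],"travel": [-9.42,-0.4,-4],"fingers": 1},
    {"dr": [0,0,-1.26],"travel": [-9.42,-0.4,-4],"fingers": 1},
    {"dr": [0,0,-1.44],"travel": [-9.42,-0.4,-4],"fingers": 1},
  ],
)

```text
t: 35.88
tcp_pos: [0.4971, -0.0419, 0.2615]
tool_rot: [0.001, 0.031, 1.0, 0.0]
contact_force: [-0.1, 0.1, -0.5]
opening: 0.997
grasp_force: 0.0
```

Request:
apply_moves(
  rows=[
    {"dr": [0,0,-0.18],"travel": [0,0,1],"fingers": 1},
    {"dr": [0,0,-0.36],"travel": [0,0,2],"fingers": 1},
    {"dr": [0,0,-0.53],"travel": [0,0,4],"fingers": 1},
    {"dr": [0,0,-0.53],"travel": [0,0,7],"fingers": 1},
    {"dr": [0,0,-0.53],"travel": [0,0,10],"fingers": 1},
    {"dr": [0,0,-0.53],"travel": [0,0,10],"fingers": 1},
    {"dr": [0,0,-0.53],"travel": [0,0,10],"fingers": 1},
  ],
)

```text
t: 36.75
tcp_pos: [0.497, -0.0425, 0.1617]
tool_rot: [0.001, -0.228, 0.974, -0.0]
contact_force: [0.0, 0.3, 0.4]
opening: 1.003
grasp_force: 0.0
```

Run:
```python
from h import *
from scipy.optimize import minimize
np.set_printoptions(precision=4,suppress=True)
st,w=snap("wrist","w15");print(st["tcp_pos"],st["tool_rot"],st["q"])
Rm=rot(st["tool_rot"]);print(np.degrees(np.arctan2(*Rm.as_matrix()[[1,0],1])))
im=w["color"][:,:,::-1].copy();t=np.linspace(0,2*np.pi,90)
def rim(c): return np.c_[c[0]+.0315*np.cos(t),c[1]+.0315*np.sin(t),np.full(90,.08)]
g=cv2.GaussianBlur(cv2.cvtColor(im,cv2.COLOR_BGR2GRAY),(0,0),1.2).astype(np.float32)
def score(c):
    u=project(rim(c),w,st).astype(np.float32);return cv2.remap(g,u[:,:1],u[:,1:],cv2.INTER_LINEAR).mean()
G=[(score((x,y)),x,y) for x in np.arange(.475,.516,.001) for y in np.arange(-.063,-.023,.001)]
print(max(G)); c=max(G)[1:]
for u in project(rim(c),w,st): cv2.circle(im,tuple(int(v) for v in np.round(u)),0,(0,0,255),-1)
for a in (20,26.6,33):
    h=np.radians(a);H=np.array([*c,.0705])+.0655*np.array([np.cos(h),np.sin(h),0])
    cv2.circle(im,tuple(int(v) for v in np.round(project(H,w,st)[0])),0,(0,255,0),-1)
A=cv2.resize(im[60:285,106:406],(480,360),interpolation=cv2.INTER_NEAREST)
a,_=load("sc13");b=snap("side","si15")[1];a=snap("scene","sc15")[1]
C=lambda r,x,y,W,H:cv2.resize(r["color"][y:y+H,x:x+W,::-1],(320,300 if H>150 else 240),interpolation=cv2.INTER_CUBIC)
out=np.zeros((600,800,3),np.uint8);out[:360,:480]=A
out[:240,480:]=C(a,225,90,120,90);out[240:480,480:]=C(b,190,100,120,90);out[360:600,:320]=C(b,170,180,160,120)
cv2.imwrite("pics/c15.png",out)
```

```text
[ 0.497  -0.0425  0.1617] [ 0.0011 -0.228   0.9737 -0.0001] [ 0.4324  0.2852 -0.5295  1.9186  0.1717  0.9798  1.8555]
116.36367389207471
(np.float32(160.82399), np.float64(0.494), np.float64(-0.043999999999999984))
```

View pics/c15.png

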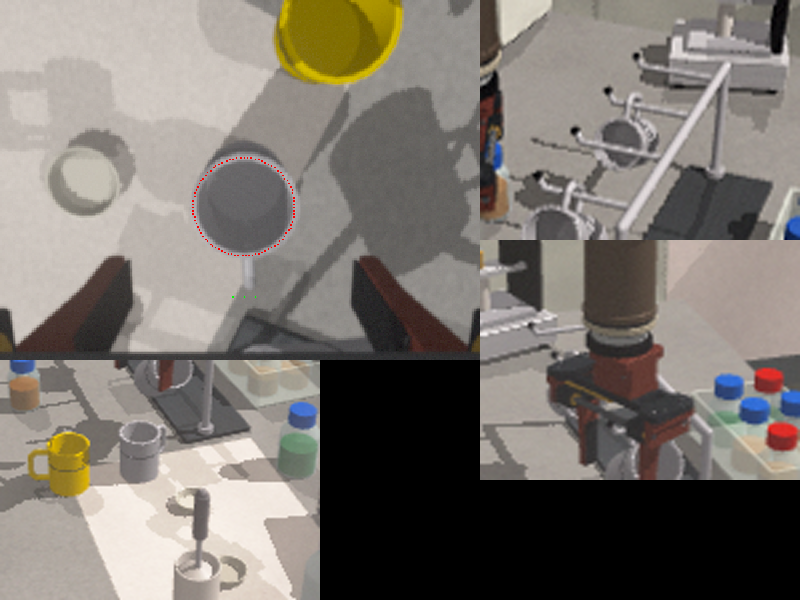

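Request:
apply_moves(
  rows=[
    {"dr": [0,0,-0.045],"travel": [0.34,0,1],"fingers": 1},
    {"dr": [0,0,-0.045],"travel": [0.34,0,4],"fingers": 1},
    {"dr": [0,0,-0.045],"travel": [0.34,0,7],"fingers": 1},
    {"dr": [0,0,-0.045],"travel": [0.34,0,10],"fingers": 1},
    {"dr": [0,0,-0.045],"travel": [0.34,0,11.2],"fingers": 1},
    {"dr": [0,0,-0.045],"travel": [0.34,0,11.2],"fingers": 1},
    {"dr": [0,0,-0.045],"travel": [0.34,0,11.2],"fingers": 1},
  ],
)

```text
t: 37.78
tcp_pos: [0.4935, -0.0448, 0.0493]
tool_rot: [0.001, -0.249, 0.968, -0.0]
contact_force: [0.2, 0.4, -0.2]
opening: 1.001
grasp_force: 0.0
```

Request:
apply_moves(
  rows=[
    {"dr": [0,0,0],"travel": [0,0,0],"fingers": 0.6},
    {"dr": [0,0,0],"travel": [0,0,0],"fingers": 0.6},
    {"dr": [0,0,0],"travel": [0,0,0],"fingers": 0.6},
    {"dr": [0,0,0],"travel": [0,0,0],"fingers": 0.6},
    {"dr": [0,0,0],"travel": [0,0,0],"fingers": 0.6},
    {"dr": [0,0,0],"travel": [0,0,0],"fingers": 0.6},
  ],
  grip_force=30,
)

```text
t: 38.52
tcp_pos: [0.4927, -0.0445, 0.0485]
tool_rot: [0.0, -0.25, 0.968, 0.0]
contact_force: [-2.2, 0.3, 5.6]
opening: 0.726
grasp_force: 30.0
```

Request:
apply_moves(
  rows=[
    {"dr": [0,0,0],"travel": [0,0,-5],"fingers": 0.6},
    {"dr": [0,0,0],"travel": [2,1,-10],"fingers": 0.6},
    {"dr": [0,0,0.17],"travel": [5,2.5,-14],"fingers": 0.6},
    {"dr": [0,0,0.34],"travel": [6.4,3.5,-15.1],"fingers": 0.6},
    {"dr": [0,0,0.51],"travel": [3.4,9,-15.1],"fingers": 0.6},
    {"dr": [0,0,0.68],"travel": [0.3,14.5,-15.1],"fingers": 0.6},
    {"dr": [0,0,0.85],"travel": [-2.7,19.9,-15.1],"fingers": 0.6},
    {"dr": [0,0,1.02],"travel": [-5.7,25.4,-15.1],"fingers": 0.6},
  ],
)

```text
t: 39.52
tcp_pos: [0.4209, 0.1563, 0.199]
tool_rot: [0.0, 0.213, 0.977, -0.0]
contact_force: [0.9, 0.2, -2.1]
opening: 0.731
grasp_force: 29.9
```

Run:
```python
from h import *
from plant import observe
np.set_printoptions(precision=4,suppress=True)
st=observe();Rm=rot(st["tool_rot"]);print(st["tcp_pos"],st["q"]);yaw=np.degrees(np.arctan2(*Rm.as_matrix()[[1,0],1]));print(yaw,np.radians(yaw-3.48))
for P in [(.43,.40,.1995),(.4653,.4341,.1995)]: print(Rm.inv().apply(np.array(P)-st["tcp_pos"])*100)
```

```text
[0.4209 0.1563 0.199 ] [ 0.1312  0.1681 -0.6572  1.9703  0.1195  1.0412  0.5627]
65.45904708879704 1.0817384389481146
[ 9.2924 22.5441 -0.0696]
[ 7.4976 27.1122 -0.0722]
```

Request:
apply_moves(
  rows=[
    {"dr": [0,0,0.17],"travel": [2.2,4.4,0],"fingers": 0.6},
    {"dr": [0,0,0.34],"travel": [4.4,8.8,0],"fingers": 0.6},
    {"dr": [0,0,0.51],"travel": [6.5,13,0],"fingers": 0.6},
    {"dr": [0,0,0.68],"travel": [8.7,17.4,0],"fingers": 0.6},
    {"dr": [0,0,0.85],"travel": [8.7,17.4,0],"fingers": 0.6},
    {"dr": [0,0,0.995],"travel": [8.7,17.4,0],"fingers": 0.6},
    {"dr": [0,0,0.995],"travel": [8.7,17.4,0],"fingers": 0.6},
    {"dr": [0,0,0.995],"travel": [8.7,17.4,0],"fingers": 0.6},
  ],
)

```text
t: 40.52
tcp_pos: [0.4132, 0.3494, 0.1989]
tool_rot: [0.0, 0.65, 0.76, -0.0]
contact_force: [-0.4, 0.5, -2.1]
opening: 0.731
grasp_force: 30.0
```

```bash
cat > nxt.py <<'E'
from h import *
from plant import observe
import sys
np.set_printoptions(precision=4,suppress=True)
st=observe();Rm=rot(st["tool_rot"]);M=Rm.as_matrix();print(st["tcp_pos"],"dz",np.arctan2(M[1,1],M[0,1])-.0607)
for P in eval(sys.argv[1]): print(Rm.inv().apply(np.array(P)-st["tcp_pos"])*100)
E
python3 nxt.py "[(.4653,.4341,.1995),(.5351,.4384,.1995)]"
```

```text
[0.4132 0.3494 0.1989] dz 0.09525230052390288
[ 7.5615  6.4664 -0.0706]
[ 6.9021 13.4284 -0.0731]
```

Request:
apply_moves(
  rows=[
    {"dr": [0,0,0.095],"travel": [4,1,0],"fingers": 0.6},
    {"dr": [0,0,0.095],"travel": [7.56,3,-0.07],"fingers": 0.6},
    {"dr": [0,0,0.095],"travel": [7.56,5.5,-0.07],"fingers": 0.6},
    {"dr": [0,0,0.095],"travel": [7.56,6.47,-0.07],"fingers": 0.6},
    {"dr": [0,0,0.095],"travel": [7.56,6.47,-0.07],"fingers": 0.6},
    {"dr": [0,0,0.095],"travel": [7.56,6.47,-0.07],"fingers": 0.6},
  ],
)

```text
t: 41.28
tcp_pos: [0.465, 0.4338, 0.1999]
tool_rot: [-0.0, 0.686, 0.727, -0.0]
contact_force: [0.9, -0.3, -2.1]
opening: 0.728
grasp_force: 30.0
```

```bash
python3 nxt.py "[(.4653,.4341,.1995),(.5351,.4384,.1995)]"
```

```text
[0.465  0.4338 0.1999] dz -0.002426940227034026
[0.0321 0.0347 0.0377]
[0.0549 7.0279 0.0343]
```

Request:
apply_moves(
  rows=[
    {"dr": [0,0,0],"travel": [0.05,0.5,0],"fingers": 0.6},
    {"dr": [0,0,0],"travel": [0.05,1.3,0],"fingers": 0.6},
    {"dr": [0,0,0],"travel": [0.05,2.2,0],"fingers": 0.6},
    {"dr": [0,0,0],"travel": [0.05,3.2,0],"fingers": 0.6},
    {"dr": [0,0,0],"travel": [0.05,4.2,0],"fingers": 0.6},
    {"dr": [0,0,0],"travel": [0.05,4.2,0],"fingers": 0.6},
  ],
)

```text
t: 42.02
tcp_pos: [0.5086, 0.4368, 0.1993]
tool_rot: [0.0, 0.687, 0.727, -0.0]
contact_force: [-0.5, 0.7, -1.2]
opening: 0.727
grasp_force: 30.0
```

Request:
apply_moves(
  rows=[
    {"dr": [0,0,0],"travel": [0,1,0],"fingers": 0.6},
    {"dr": [0,0,0],"travel": [0,2,0],"fingers": 0.6},
    {"dr": [0,0,0],"travel": [0,2.8,0],"fingers": 0.6},
    {"dr": [0,0,0],"travel": [0,2.8,0],"fingers": 0.6},
    {"dr": [0,0,0],"travel": [0,2.8,0],"fingers": 0.6},
  ],
)

```text
t: 42.65
tcp_pos: [0.5352, 0.4389, 0.1997]
tool_rot: [-0.0, 0.686, 0.727, -0.0]
contact_force: [-0.7, -0.2, -2.3]
opening: 0.729
grasp_force: 30.0
```

Request:
apply_moves(
  rows=[
    {"dr": [0,0,0],"travel": [0,0,0.7],"fingers": 0.6},
    {"dr": [0,0,0],"travel": [0,0,1.4],"fingers": 0.6},
    {"dr": [0,0,0],"travel": [0,0,2],"fingers": 0.6},
    {"dr": [0,0,0],"travel": [0,0,2.3],"fingers": 0.6},
    {"dr": [0,0,0],"travel": [0,0,2.4],"fingers": 0.6},
    {"dr": [0,0,0],"travel": [0,0,2.5],"fingers": 0.6},
    {"dr": [0,0,0],"travel": [0,0,2.5],"fingers": 0.6},
  ],
)

```text
t: 43.52
tcp_pos: [0.5355, 0.4388, 0.1751]
tool_rot: [0.0, 0.686, 0.727, 0.0]
contact_force: [-1.1, -0.8, -0.0]
opening: 0.729
grasp_force: 30.0
```

Request:
apply_moves(
  rows=[
    {"dr": [0,0,0],"travel": [0,0,0.1],"fingers": 0.6},
    {"dr": [0,0,0],"travel": [0,0,0.15],"fingers": 0.6},
    {"dr": [0,0,0],"travel": [0,0,0.15],"fingers": 0.6},
  ],
)

```text
t: 43.9
tcp_pos: [0.5356, 0.4391, 0.1739]
tool_rot: [0.0, 0.686, 0.727, 0.0]
contact_force: [-0.8, -0.3, 4.2]
opening: 0.731
grasp_force: 30.0
```

Request:
apply_moves(
  rows=[
    {"dr": [0,0,0],"travel": [0.6,0,-0.1],"fingers": 0.6},
    {"dr": [0,-0.17,0],"travel": [0.35,0,0.78],"fingers": 0.6},
    {"dr": [0,-0.34,0],"travel": [-0.04,0,1.6],"fingers": 0.6},
    {"dr": [0,-0.51,0],"travel": [-0.56,0,2.34],"fingers": 0.6},
    {"dr": [0,-0.51,0],"travel": [-0.56,0,2.34],"fingers": 0.6},
    {"dr": [0,-0.51,0],"travel": [-0.56,0,2.34],"fingers": 0.6},
  ],
)

```text
t: 44.65
tcp_pos: [0.5361, 0.434, 0.1494]
tool_rot: [0.182, 0.664, 0.704, -0.172]
contact_force: [1.4, -0.3, -1.1]
opening: 0.728
grasp_force: 30.0
```

Run:
```python
from h import *
from plant import observe
np.set_printoptions(precision=4,suppress=True)
st=observe();M=rot(st["tool_rot"]).as_matrix();print(st["tcp_pos"],st["q"],M[:,2],M[:,1])
d0=np.array([0.5356,.4391,.1739]);n=np.array([-.0607,.998,0]);z=np.array([0,0,1.])
for dy,dz in((-5.6,-23.4),(-12.1,-29.8),(-19.5,-35.1),(-26.7,-38.6)):
    print(M.T@(d0+n*dy/1e3+z*dz/1e3-st["tcp_pos"])*100)
```

```text
[0.5361 0.434  0.1494] [-0.7658  0.8398 -0.3226  1.1146  0.5136  1.661  -1.0494] [ 0.0283 -0.484  -0.8746] [0.9983 0.0581 0.0002]
[-0.0907 -0.0161 -0.0738]
[-0.3488 -0.0146  0.8011]
[-0.7389 -0.0127  1.6233]
[-1.1988 -0.0109  2.2785]
```

Request:
apply_moves(
  rows=[
    {"dr": [0,-0.08,0],"travel": [-0.17,0,0.4],"fingers": 0.6},
    {"dr": [0,-0.17,0],"travel": [-0.35,0,0.8],"fingers": 0.6},
    {"dr": [0,-0.26,0],"travel": [-0.54,0,1.22],"fingers": 0.6},
    {"dr": [0,-0.34,0],"travel": [-0.74,0,1.62],"fingers": 0.6},
    {"dr": [0,-0.34,0],"travel": [-0.74,0,1.62],"fingers": 0.6},
    {"dr": [0,-0.34,0],"travel": [-0.74,0,1.62],"fingers": 0.6},
  ],
)

```text
t: 45.4
tcp_pos: [0.5371, 0.4192, 0.1403]
tool_rot: [0.299, 0.626, 0.663, -0.281]
contact_force: [0.2, 0.3, -0.9]
opening: 0.727
grasp_force: 30.0
```

Run:
```python
from h import *
from plant import observe
np.set_printoptions(precision=4,suppress=True)
st=observe();M=rot(st["tool_rot"]).as_matrix();print(st["tcp_pos"],st["q"],st["joint_velocities"],M[:,2],M[:,1])
d0=np.array([0.5356,.4391,.1739]);n=np.array([-.0607,.998,0]);z=np.array([0,0,1.])
for dy,dz in((-19.5,-35.1),(-26.7,-38.6)):
    print(M.T@(d0+n*dy/1e3+z*dz/1e3-st["tcp_pos"])*100)
```

```text
[0.5371 0.4192 0.1403] [-1.0441  1.0217  0.1319  0.9457  0.4043  1.8512 -0.9024] [ 0.0224 -0.0063 -0.03   -0.0026  0.0031  0.0075  0.0019] [ 0.0436 -0.747  -0.6634] [0.9983 0.0577 0.0007]
[ 0.1421 -0.027   0.0625]
[-0.0735 -0.0251  0.8333]
```

Request:
apply_moves(
  rows=[
    {"dr": [0,0,0],"travel": [0.08,0,0.06],"fingers": 0.6},
    {"dr": [0,0,0],"travel": [0.14,0,0.1],"fingers": 0.6},
    {"dr": [0,0,0],"travel": [0.14,0,0.1],"fingers": 0.6},
    {"dr": [0,0,0],"travel": [0.14,0,0.1],"fingers": 0.6},
  ],
  grip_force=3,
)

```text
t: 45.9
tcp_pos: [0.537, 0.4185, 0.138]
tool_rot: [0.3, 0.625, 0.662, -0.283]
contact_force: [-0.1, -1.7, 1.3]
opening: 0.732
grasp_force: 3.0
```

Request:
apply_moves(
  rows=[
    {"dr": [0,0,0],"travel": [0,0,0],"fingers": 0.725},
    {"dr": [0,0,0],"travel": [0,0,0],"fingers": 0.728},
    {"dr": [0,0,0],"travel": [0,0,0],"fingers": 0.731},
    {"dr": [0,0,0],"travel": [0,0,0],"fingers": 0.734},
    {"dr": [0,0,0],"travel": [0,0,0],"fingers": 0.737},
    {"dr": [0,0,0],"travel": [0,0,0],"fingers": 0.74},
    {"dr": [0,0,0],"travel": [0,0,0],"fingers": 0.743},
    {"dr": [0,0,0],"travel": [0,0,0],"fingers": 0.746},
  ],
)

```text
t: 46.9
tcp_pos: [0.5366, 0.419, 0.1376]
tool_rot: [0.3, 0.625, 0.663, -0.283]
contact_force: [0.3, 0.7, -0.6]
opening: 0.746
grasp_force: 0.0
```

Request:
apply_moves(
  rows=[
    {"dr": [0,0,0],"travel": [0,0,0],"fingers": 0.75},
    {"dr": [0,0,0],"travel": [0,0,0],"fingers": 0.755},
    {"dr": [0,0,0],"travel": [0,0,0],"fingers": 0.76},
    {"dr": [0,0,0],"travel": [0,0,0],"fingers": 0.77},
    {"dr": [0,0,0],"travel": [0,0,0],"fingers": 0.8},
    {"dr": [0,0,0],"travel": [0,0,0],"fingers": 0.85},
    {"dr": [0,0,0],"travel": [0,0,0],"fingers": 0.92},
    {"dr": [0,0,0],"travel": [0,0,0],"fingers": 0.92},
  ],
)

```text
t: 47.9
tcp_pos: [0.5366, 0.419, 0.1376]
tool_rot: [0.3, 0.625, 0.663, -0.283]
contact_force: [-0.8, -0.1, 0.6]
opening: 0.915
grasp_force: 0.0
```

Request:
apply_moves(
  rows=[
    {"dr": [0,0,0],"travel": [0,0,-1.5],"fingers": 0.92},
    {"dr": [0,0.03,0],"travel": [0,0,-4],"fingers": 0.92},
    {"dr": [0,0.08,0],"travel": [0,0,-7],"fingers": 0.92},
    {"dr": [0,0.2,0],"travel": [-1,0,-10],"fingers": 0.92},
    {"dr": [0,0.37,0],"travel": [-3,0,-13],"fingers": 1},
    {"dr": [0,0.54,0],"travel": [-6,0,-15],"fingers": 1},
    {"dr": [0,0.7,0],"travel": [-9,-1,-17],"fingers": 1},
    {"dr": [0,0.84,0],"travel": [-12,-3,-18],"fingers": 1},
  ],
)

```text
t: 48.9
tcp_pos: [0.504, 0.4727, 0.3492]
tool_rot: [0.002, 0.687, 0.727, -0.0]
contact_force: [1.5, -0.2, 0.8]
opening: 0.998
grasp_force: 0.0
```

```bash
python3 nxt.py "[(.40,.10,.40)]"
python3 - <<'E'
from plant import observe
print(observe()["q"])
E
```

```text
[0.504  0.4727 0.3492] dz -0.0036219225513304393
[-36.6342 -12.4988  -4.9772]
[-1.2224451   0.51568613  0.68107494  1.21293884 -0.31167777  1.51640702
 -0.53380565]
```

Request:
apply_moves(
  rows=[
    {"dr": [0,0,0],"travel": [-5,-1.5,-2],"fingers": 1},
    {"dr": [0,0,0],"travel": [-10,-3,-4],"fingers": 1},
    {"dr": [0,0,0],"travel": [-15,-5,-5],"fingers": 1},
    {"dr": [0,0,0],"travel": [-20,-7,-5],"fingers": 1},
    {"dr": [0,0,0],"travel": [-25,-9,-5],"fingers": 1},
    {"dr": [0,0,0],"travel": [-30,-11,-5],"fingers": 1},
    {"dr": [0,0,0],"travel": [-36,-12,-5],"fingers": 1},
    {"dr": [0,0,0],"travel": [-42,-12,-5],"fingers": 1},
  ],
)

```text
t: 49.9
tcp_pos: [0.4073, 0.0455, 0.401]
tool_rot: [0.003, 0.686, 0.728, -0.003]
contact_force: [0.6, 0.5, 0.5]
opening: 1.0
grasp_force: 0.0
```

Request:
apply_moves(
  rows=[
    {"dr": [0,0,0],"travel": [-5,0,0],"fingers": 1},
    {"dr": [0,0,0],"travel": [-10,0,0],"fingers": 1},
    {"dr": [0,0,0],"travel": [-15,0,0],"fingers": 1},
    {"dr": [0,0,0],"travel": [-20,0,0],"fingers": 1},
    {"dr": [0,0,0],"travel": [-20,0,0],"fingers": 1},
    {"dr": [0,0,0],"travel": [-20,0,0],"fingers": 1},
    {"dr": [0,0,0],"travel": [-20,0,0],"fingers": 1},
    {"dr": [0,0,0],"travel": [-20,0,0],"fingers": 1},
  ],
)

```text
t: 50.9
tcp_pos: [0.4196, -0.1512, 0.4029]
tool_rot: [0.004, 0.686, 0.728, -0.004]
contact_force: [-0.1, -0.3, -0.1]
opening: 1.001
grasp_force: 0.0
```

Run:
```python
from h import *
np.set_printoptions(precision=4,suppress=True)
st,a=snap("scene","sc20");_,b=snap("side","si20");print(st["tcp_pos"],st["q"],st["t"])
A=[a];B=[b]
for i in range(4): A.append(snap("scene","tA")[1]);B.append(snap("side","tB")[1])
for n,X in(("scene",A),("side",B)):
  print(n,[int((np.abs(X[i]["color"].astype(int)-X[i+1]["color"]).max(2)>40).sum()) for i in range(4)], int((np.abs(X[0]["color"].astype(int)-X[-1]["color"]).max(2)>40).sum()))
# predicted pixel positions and gray test
for n,P in(("hung1",(.537,.392,.13)),("hung2",(.540,.282,.13)),("jughang",(.5627,.063,.12)),("B1old",(.494,-.044,.03)),("B2old",(.642,-.101,.03))):
  for m,r,r0 in(("scene",a,"scene0"),("side",b,"side0")):
    u=np.round(project(P,r)[0]).astype(int);s=np.s_[u[1]-3:u[1]+4,u[0]-3:u[0]+4]
    print(n,m,u,r["color"][s].reshape(-1,3).mean(0),np.load(r0+".npz")["color"][s].reshape(-1,3).mean(0))
```

```text
[ 0.4196 -0.1512  0.4029] [-1.1088 -0.2504  1.1218  1.712   0.2358  1.5407  0.0531] 50.9
scene [265, 204, 159, 231] 167
side [165, 21, 169, 110] 97
hung1 scene [291 129] [182.7551 176.8367 178.    ] [77.2449 74.3265 71.898 ]
hung1 side [218 147] [139.3673 134.6735 136.3673] [157.1224 151.102  146.2041]
hung2 scene [281 143] [107.3265 103.4694 104.5102] [102.898   99.3265  96.3265]
hung2 side [226 158] [105.5306 102.     103.2653] [160.1429 153.6735 147.8367]
jughang scene [259 180] [109.2041 105.4898 106.4082] [162.449  155.4082 148.898 ]
jughang side [250 187] [116.     112.0204 113.0204] [90.9184 91.449  92.3878]
B1old scene [225 216] [230.9388 222.8367 214.1633] [139.4286 134.5102 135.6735]
B1old side [240 229] [214.0408 204.7755 196.1837] [116.9184 112.3673 112.7143]
B2old scene [260 243] [175.898  164.7755 156.2857] [144.     139.1837 140.0816]
B2old side [288 231] [189.4286 178.4082 169.7143] [115.9796 111.551  111.9388]
```

Request:
apply_moves(
  rows=[
    {"dr": [0,0,0],"travel": [0,0,0],"fingers": 1},
    {"dr": [0,0,0],"travel": [0,0,0],"fingers": 1},
    {"dr": [0,0,0],"travel": [0,0,0],"fingers": 1},
    {"dr": [0,0,0],"travel": [0,0,0],"fingers": 1},
    {"dr": [0,0,0],"travel": [0,0,0],"fingers": 1},
    {"dr": [0,0,0],"travel": [0,0,0],"fingers": 1},
    {"dr": [0,0,0],"travel": [0,0,0],"fingers": 1},
    {"dr": [0,0,0],"travel": [0,0,0],"fingers": 1},
  ],
)

```text
t: 52.4
tcp_pos: [0.4195, -0.1521, 0.4029]
tool_rot: [0.004, 0.686, 0.727, -0.004]
contact_force: [0.5, 0.2, -0.3]
opening: 1.002
grasp_force: 0.0
```

Run:
```python
from h import *
np.set_printoptions(precision=4,suppress=True)
for cam,old in(("scene","sc20"),("side","si20")):
  X=[load(old)[0]["color"].astype(int)]+[snap(cam,"e_"+cam)[1]["color"].astype(int) for _ in range(4)]
  X=[cv2.GaussianBlur(x.astype(np.float32),(0,0),1.5) for x in X]
  r,_=load("e_"+cam)
  for n,P in(("hook1",(.537,.392,.14)),("hook2",(.540,.282,.14)),("jug",(.56,.063,.13)),("pot",(.464,-.382,.1)),("dish/bench ref",(.55,-.2,.0))):
    u=np.round(project(P,r)[0]).astype(int);s=np.s_[max(u[1]-20,0):u[1]+20,u[0]-20:u[0]+20]
    m=r["color"][s].astype(int);st_=((m[...,2]-m[...,1])>=0)&(m.mean(2)>60);ys,xs=np.nonzero(st_)
    print(cam,n,u,"diffs",[float(np.abs(X[i][s]-X[-1][s]).max().round(1)) for i in range(4)],"steel",st_.sum(),xs.mean()+u[0]-20,ys.mean()+u[1]-20)
```

```text
scene hook1 [292 127] diffs [50.20000076293945, 54.29999923706055, 41.599998474121094, 21.100000381469727] steel 881 292.7627695800227 129.09648127128264
scene hook2 [281 140] diffs [50.20000076293945, 54.29999923706055, 41.599998474121094, 21.100000381469727] steel 791 284.91529709228826 138.52718078381795
scene jug [259 177] diffs [22.600000381469727, 20.299999237060547, 15.100000381469727, 8.399999618530273] steel 766 258.44516971279376 177.43211488250654
scene pot [140 278] diffs [1.399999976158142, 1.0, 1.100000023841858, 1.100000023841858] steel 114 134.35087719298247 265.6140350877193
scene dish/bench ref [215 264] diffs [0.8999999761581421, 0.8999999761581421, 0.800000011920929, 0.8999999761581421] steel 0 nan nan
side hook1 [217 145] diffs [41.70000076293945, 45.70000076293945, 35.5, 16.299999237060547] steel 844 219.14691943127963 145.02488151658767
side hook2 [226 156] diffs [41.70000076293945, 45.70000076293945, 35.5, 16.299999237060547] steel 895 226.2391061452514 154.83351955307262
side jug [249 185] diffs [6.800000190734863, 5.699999809265137, 3.799999952316284, 1.7999999523162842] steel 1065 250.0338028169014 183.27981220657279
side pot [270 280] diffs [0.8999999761581421, 1.100000023841858, 0.8999999761581421, 1.0] steel 22 269.6818181818182 271.6818181818182
side dish/bench ref [273 261] diffs [1.2000000476837158, 0.8999999761581421, 1.100000023841858, 1.100000023841858] steel 51 270.6666666666667 258.0<stdin>:10: RuntimeWarning: Mean of empty slice.
  ret = ret.dtype.type(ret / rcount)
```

Request:
apply_moves(
  rows=[
    {"travel": [0,0,0],"dr": [0,0,0],"fingers": 1},
    {"travel": [0,0,0],"dr": [0,0,0],"fingers": 1},
    {"travel": [0,0,0],"dr": [0,0,0],"fingers": 1},
    {"travel": [0,0,0],"dr": [0,0,0],"fingers": 1},
    {"travel": [0,0,0],"dr": [0,0,0],"fingers": 1},
    {"travel": [0,0,0],"dr": [0,0,0],"fingers": 1},
    {"travel": [0,0,0],"dr": [0,0,0],"fingers": 1},
    {"travel": [0,0,0],"dr": [0,0,0],"fingers": 1},
  ],
)

```text
t: 53.8
tcp_pos: [0.4195, -0.1521, 0.4029]
tool_rot: [0.004, 0.686, 0.727, -0.004]
contact_force: [0.0, -0.4, 0.4]
opening: 0.998
grasp_force: 0.0
```

Request:
apply_moves(
  rows=[
    {"travel": [0,0,0],"dr": [0,0,0],"fingers": 1},
    {"travel": [0,0,0],"dr": [0,0,0],"fingers": 1},
    {"travel": [0,0,0],"dr": [0,0,0],"fingers": 1},
    {"travel": [0,0,0],"dr": [0,0,0],"fingers": 1},
    {"travel": [0,0,0],"dr": [0,0,0],"fingers": 1},
    {"travel": [0,0,0],"dr": [0,0,0],"fingers": 1},
    {"travel": [0,0,0],"dr": [0,0,0],"fingers": 1},
    {"travel": [0,0,0],"dr": [0,0,0],"fingers": 1},
  ],
)

```text
t: 54.8
tcp_pos: [0.4195, -0.1521, 0.4029]
tool_rot: [0.004, 0.686, 0.727, -0.004]
contact_force: [-0.2, -0.8, -0.5]
opening: 1.001
grasp_force: 0.0
```

Request:
apply_moves(
  rows=[
    {"travel": [0,0,0],"dr": [0,0,0],"fingers": 1},
    {"travel": [0,0,0],"dr": [0,0,0],"fingers": 1},
    {"travel": [0,0,0],"dr": [0,0,0],"fingers": 1},
    {"travel": [0,0,0],"dr": [0,0,0],"fingers": 1},
    {"travel": [0,0,0],"dr": [0,0,0],"fingers": 1},
    {"travel": [0,0,0],"dr": [0,0,0],"fingers": 1},
    {"travel": [0,0,0],"dr": [0,0,0],"fingers": 1},
    {"travel": [0,0,0],"dr": [0,0,0],"fingers": 1},
  ],
)

```text
t: 55.8
tcp_pos: [0.4195, -0.1521, 0.4029]
tool_rot: [0.004, 0.686, 0.727, -0.004]
contact_force: [-0.7, -0.0, 0.4]
opening: 0.998
grasp_force: 0.0
```

Request:
apply_moves(
  rows=[
    {"travel": [0,0,0],"dr": [0,0,0],"fingers": 1},
    {"travel": [0,0,0],"dr": [0,0,0],"fingers": 1},
    {"travel": [0,0,0],"dr": [0,0,0],"fingers": 1},
    {"travel": [0,0,0],"dr": [0,0,0],"fingers": 1},
    {"travel": [0,0,0],"dr": [0,0,0],"fingers": 1},
    {"travel": [0,0,0],"dr": [0,0,0],"fingers": 1},
    {"travel": [0,0,0],"dr": [0,0,0],"fingers": 1},
    {"travel": [0,0,0],"dr": [0,0,0],"fingers": 1},
  ],
)

```text
t: 56.8
tcp_pos: [0.4195, -0.1521, 0.4029]
tool_rot: [0.004, 0.686, 0.727, -0.004]
contact_force: [-0.4, -0.4, -0.5]
opening: 1.0
grasp_force: 0.0
```

Request:
apply_moves(
  rows=[
    {"travel": [0,0,0],"dr": [0,0,0],"fingers": 1},
    {"travel": [0,0,0],"dr": [0,0,0],"fingers": 1},
    {"travel": [0,0,0],"dr": [0,0,0],"fingers": 1},
    {"travel": [0,0,0],"dr": [0,0,0],"fingers": 1},
    {"travel": [0,0,0],"dr": [0,0,0],"fingers": 1},
    {"travel": [0,0,0],"dr": [0,0,0],"fingers": 1},
    {"travel": [0,0,0],"dr": [0,0,0],"fingers": 1},
    {"travel": [0,0,0],"dr": [0,0,0],"fingers": 1},
  ],
)

```text
t: 57.8
tcp_pos: [0.4195, -0.1521, 0.4029]
tool_rot: [0.004, 0.686, 0.727, -0.004]
contact_force: [0.1, 0.3, 0.7]
opening: 1.001
grasp_force: 0.0
```

Request:
apply_moves(
  rows=[
    {"travel": [0,0,0],"dr": [0,0,0],"fingers": 1},
    {"travel": [0,0,0],"dr": [0,0,0],"fingers": 1},
    {"travel": [0,0,0],"dr": [0,0,0],"fingers": 1},
    {"travel": [0,0,0],"dr": [0,0,0],"fingers": 1},
    {"travel": [0,0,0],"dr": [0,0,0],"fingers": 1},
    {"travel": [0,0,0],"dr": [0,0,0],"fingers": 1},
    {"travel": [0,0,0],"dr": [0,0,0],"fingers": 1},
    {"travel": [0,0,0],"dr": [0,0,0],"fingers": 1},
  ],
)

```text
t: 58.8
tcp_pos: [0.4195, -0.1521, 0.4029]
tool_rot: [0.004, 0.686, 0.727, -0.004]
contact_force: [-0.5, -0.7, -0.3]
opening: 0.997
grasp_force: 0.0
```

```bash
cat > still.py <<'E'
from h import *
for cam in("scene","side"):
  X=[];
  for i in range(8):
    st,r=snap(cam,"e_"+cam);X.append(cv2.GaussianBlur(r["color"].astype(np.float32),(0,0),1.5))
  V=(np.max(X,0)-np.min(X,0)).max(2);ys,xs=np.nonzero(V>8)
  print(cam,st["t"],"max",V.max(),"n",len(xs),"box",(xs.min(),xs.max(),ys.min(),ys.max()) if len(xs) else None)
  for n,P in(("hook1",(.537,.392,.14)),("hook2",(.540,.282,.14)),("jug",(.56,.063,.13))):
    u=np.round(project(P,r)[0]).astype(int);print(n,u,V[u[1]-6:u[1]+7,u[0]-6:u[0]+7].max())
E
python3 still.py
```

```text
scene 59.15 max 2.9084578 n 0 box None
hook1 [292 127] 1.289856
hook2 [281 140] 1.4136124
jug [259 177] 1.3102646
side 59.55 max 3.8811493 n 0 box None
hook1 [217 145] 1.3741913
hook2 [226 156] 1.5294647
jug [249 185] 1.3239517
```

Run:
```python
from h import *
np.set_printoptions(precision=3,suppress=True)
for new,old in(("e_scene","scene0"),("e_side","side0")):
  r,_=load_=load(new);o=np.load(old+".npz")["color"].astype(int);m=r["color"].astype(int)
  d=((np.abs(m-o).max(2)>25)&((m[...,2]-m[...,1])>=0)&(m.mean(2)>50)).astype(np.uint8)
  d=cv2.morphologyEx(d,cv2.MORPH_OPEN,np.ones((3,3)))
  n,_,s,c=cv2.connectedComponentsWithStats(d)
  print(new,[(s[i].tolist(),c[i].round(0).tolist()) for i in range(1,n) if s[i,4]>60])
  for k,P in(("h1",(.537,.392,.135)),("h2",(.54,.282,.135)),("jug",(.56,.063,.12)),("green",(.75,-.108,.05)),("bot1",(.356,.223,.05)),("dish1",(.5437,-.1565,.01)),("dish2",(.532,-.323,.01)),("bot2",(.63,-.439,.07))):
    u=np.round(project(P,r)[0]).astype(int);s_=np.s_[u[1]-8:u[1]+9,u[0]-8:u[0]+9];print(k,u,np.median(np.abs(m[s_]-o[s_])))
```

```text
e_scene [([257, 0, 20, 24, 264], [269.0, 13.0]), ([73, 11, 8, 14, 66], [76.0, 18.0]), ([71, 26, 9, 10, 63], [75.0, 29.0]), ([273, 121, 28, 32, 359], [288.0, 136.0]), ([283, 132, 24, 36, 150], [294.0, 150.0]), ([249, 175, 13, 15, 113], [255.0, 182.0])]
h1 [291 128] 54.0
h2 [281 142] 73.0
jug [259 180] 49.0
green [295 253] 8.0
bot1 [229 158] 7.0
dish1 [221 250] 9.0
dish2 [183 293] 9.0
bot2 [185 334] 6.0
e_side [([72, 93, 10, 8, 74], [76.0, 96.0]), ([84, 124, 11, 11, 101], [89.0, 129.0]), ([210, 147, 22, 20, 252], [222.0, 156.0])]
h1 [217 146] 32.0
h2 [226 157] 52.0
jug [249 187] 10.0
green [319 221] 4.0
bot1 [183 191] 8.0
dish1 [266 251] 5.0
dish2 [283 286] 6.0
bot2 [335 290] 7.0
```

Run:
```python
from h import *
for new,(x0,x1,y0,y1) in(("e_side",(196,244,120,172)),("e_scene",(262,318,100,165))):
  r,_=load(new);m=r["color"].astype(int)[y0:y1:2,x0:x1]
  print(new,{k:(project(P,r)[0].round().astype(int)-[x0,y0]).tolist() for k,P in(("tip1",(.502,.389,.199)),("tip2",(.509,.28,.199)),("body1",(.537,.392,.135)),("body2",(.54,.282,.135)))})
  for row in m: print("".join((" .:-=+*#%@"[min(9,int(p.mean()/26))] if p[2]-p[1]<0 else "abcdefghij"[min(9,int(p.mean()/26))]) for p in row))
```

```text
e_side {'tip1': [13, 12], 'tip2': [22, 23], 'body1': [21, 26], 'body2': [30, 37]}
eeee=e:...:::::::=++++++++++++++++++++++++++++:.
eeeeeeeedc::::::c-++++++++++++++++++++++++++++:b
eeee=eeedd-::::::=++++++++++++++++++++++++++++.b
ggggggggggg-::::-*#*+++++++++++**************+.:
gggggfffffe:::::-*hhi##***********+eefhh*****+..
ffffffffgg*-::::-fff+f+***********+=edefhh***+:b
g*g*g*%iif=:::::-++fggfg***#*hhggggfffeeefh#**++
if+f+f++ff+-::::dgeghfeeeefff*+***+=eef*+defh#**
+f+f++f+ff+ff-:::dfhfeffeefhhhg****=eef**++eefh#
++f+f+ff++f++ffe-ehieedeghheedde+*+=eef****+=e=g
fff+ff+fff++=--deeeggggghihfggg=+*+=eef*+****+=e
f+f+ee-------+eefeegeccf%ihfegh+**+=ee+*****hhhg
-----++++++++=eeffeefddgigeeeef#hgggffeee=++++**
+++++++++++++eefeeefggheeeeefdeg**+=e=+*********
+++++++++++++eeee=ffghiihgegg=eg***eeeg*********
+++++******+ddddddd-ddeeggffgfeddddd=fg#********
***********+=d-dddddddddddefeddddddd-ddef*******
************++ddddddddee-egeeddccdddddddef******
***+************+=ddeeeeeefeeedcdfe-defffghhgggf
*******************+=eedeefeeeeedeffeee=def*****
*******************+eddddegeeeeeeeeedd
[... 1519 characters left out ...]
h+++++++++=def++
ggf+fgggfccccd-ddddddddghfffd+++++++hiig++++++++++=dfg++
:-deeffgghgff+fee-d-dddfgfecd++++=ghiig=++++++++++-dfg++
-----=gffe:ddeeffghigffgge-de+++ehiih+++++++++++++-ef*++
------ggg*ecddddd-dc-eeeefggh*gfhiih++++++++++++++cef+++
-------dgggfe:dddddeeeccdde+--ghii*=+++++++++++++=def+++
----------ffffeeeeedcc:--+++fhiihg-d::-+=:b:--=++ddfg**+
++===------=+++++++++++++++fhiih++++++::ccccbbbcdfffgh*=
+++-----=*++++++++++++++++ghiig++++++=ccc::ccccbcddefec:
*+-----++++++++++++++++++ghihg++++++::ccccccccc:bb:::ccc
f*=--=+++++++++++++++++fhiihg+++++=:ccc:c:ccccccbbcc:ccc
f*ge=++++++++++++++++++hiih++++++=:ccc:ccccccccccccccccc
eeffggh******++++++++ghiig==+===-:ccccccccc:c::ccccc:c:c
```

```bash
python3 -c "
from plant import finish_job
print(finish_job())"
```

```text
the job is handed in; nothing more can be done
None
```

I handed the job in at about 60 s: jug scrubbed with three strokes, brush back in its pot, jug hung on hook 4 and both grey beakers on hooks 2 and 1, all still. Bottles, dishes and the yellow beaker were left alone, but joint 6 briefly read 1.8512 rad against its 1.85 limit during the last hang, and the hand-in returned no verdict.

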